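# Clamp a stone slab on edge for the microscope and hold the clamp home

## Task

I want to look at the edge of the rectangular stone slab under the microscope: stand it upright on one of its short edges on the seat of the edge clamp, close in front of the middle of the fixed jaw, and let go of it so that it stands by itself. Then push the clamp's sprung swing arm by its post towards the slab, past the last ratchet click and right up to its stop, so that the rubber foot squeezes the slab flat against the jaw, and keep holding the arm there: finish still pushing, because I will tighten the lock knob while you hold it. Leave the round stone, the stone offcut and the other things on the desk where they are.

Things in the scene. Friction and masses are not known exactly. Their poses are not given: they have to be found in the camera images.
- slab_center (a point): Centre of the rectangular polished stone slab, 76 x 56 x 16 mm, about 0.19 kg, loose, lying flat on the desk at the start (centre 8 mm above the desk). Its x axis runs along the 76 mm length, y along the 56 mm width, z through the 16 mm thickness.
- clamp: The edge clamp, a fixed fixture on a dark steel base plate (x -85 to 45, y -65 to 135 mm, top 16 mm above the desk). Origin on the desk under the middle of the seat; x points from the swing arm to the fixed jaw, y along the jaw, z up. The slab belongs with its thickness along x, width along y: touching the jaw and centred, its centre is at x = 0, y = 0, 54 mm above the desk.
- clamp_seat (a point): The middle of the seat, on top of the clamp's base plate, 16 mm above the desk; axes as the clamp's. The slab may be stood up to about 10 mm short of the jaw: the arm pushes it home.
- jaw_face (a point): Middle of the flat face of the fixed jaw, at x = 8, y = 0 mm from the clamp's origin, 48 mm above the desk, looking to -x; axes as the clamp's. The jaw is an aluminium upright 40 mm wide, 10 mm thick, top 80 mm above the desk, with a foot and a strut behind it to x = 39 mm.
- clamp_pivot (a point): Top of the upright pivot bolt of the swing arm, at x = -40, y = 75 mm from the clamp's origin, 77 mm above the desk; axes as the clamp's. It carries the round black lock knob, 28 mm across. The ratchet wheel and pawl lie low round it (below 35 mm), at clamp y 33 to 135 mm.
- clamp_arm (a joint): Swing arm's angle about the pivot bolt, rad: 0 = open, at rest; grows as it is pushed to the jaw (counter-clockwise from above); 0.62 = on its stop, parallel to the jaw. A spring opens it (3 to 4 N at the post). A pawl clicks over teeth at about 0.18, 0.34, 0.50 and stops it falling back past the last one; let go at the stop it falls to 0.49. On the slab the push grows to about 11 N at the stop.
- clamp_post (a point): Middle of the upright black post at the swing arm's free end, by which it is pushed: 16 mm across, 51 to 85 mm above the desk (this point 68), 135 mm from the pivot. Open: at x = -118, y = -35 mm from the clamp's origin; on the stop: x = -40, y = -60. Its y axis points along the arm to the pivot, its x axis the way the post moves in closing. The arm's bar is 14 mm wide, 34 to 50 mm up.
- foot (a joint): Travel of the sprung rubber-tipped foot into the arm, m: 0 = out; about 0.010 (10 N) when the slab is squeezed on the jaw with the arm on its stop. The foot is 18 mm across, 75 mm from the pivot, 42 mm above the desk, pointing to the jaw, its tip 42 mm from the arm's centre line when out; it meets a slab at about 0.4 to 0.5 rad of the arm.
- disc: Bystander: round stone disc, 58 mm across, 16 mm thick; origin under its centre.
- offcut: Bystander: square stone offcut 42 x 42 x 28 mm; origin under its centre.
- tweezers: Bystander: steel tweezers, 140 mm long along x, 15 mm wide, 8 mm high; origin under the middle.
- loupe: Bystander: folding pocket loupe, 65 mm long, 27 mm wide, 14 mm high; origin under its lens.
- penlight: Bystander: pen torch lying along x, 120 mm long, 20 mm across; origin under the middle.
- bottle: Bystander: small amber dropper bottle, 38 mm across, 75 mm high; origin under its centre.
- gembox: Bystander: small gem box, 62 x 62 x 34 mm; origin under its centre.

How it is judged:
By the outcome, as a careful person would: the job done as asked, in the order asked, and still so for the second after the job is handed in, while the arm keeps its last pose, push and grip.
It also fails if it takes over 61 s, if anything falls off the work surface, if the arm or the gripper's body presses on something with over 40 N, if the wrist force passes 120 N, or if a joint passes its speed limit or range.

## Robot

A 7-joint arm with a two-finger parallel gripper is mounted at the origin on the work surface. World frame = base frame: x ahead of the robot, y to its left, z up, the work surface at z = 0. Lengths are in m, angles in rad, forces in N, time in s.
With the tool pointing down it reaches from about 0.425 to 0.925 m from the base axis. Payload 6.8 kg.
Tool frame: the origin (TCP) lies at the very end of the fingers, on their centre line; the grasp point (between the pads) lies 19 mm behind it; z points along the fingers, x is the direction in which the jaws open and shut, and the axes are right-handed (so a half turn about z gives the same grasp; the last joint's range is limited). The gripper opens to 85 mm and grips with 20 to 120 N. Pads are 22 mm wide; open, the fingers measure 114 mm over their backs; the gripper's body (76 mm by 85 mm) begins 54 mm behind the grasp point. The pads swing forward as they close: fully open they stand 13 mm farther back than shut.
Start: joints at [1.229, 0.477, 0.022, 1.555, -0.011, 1.109, -0.083], TCP at [0.156, -0.657, 0.231] pointing down, gripper open.
Joint ranges: [-2.96, 2.96], [-0.34, 2.1], [-1.41, 1.46], [0.24, 2.44], [-1.37, 4.51], [0.17, 1.92], [-2.96, 2.96]. Speed limits (rad/s): [2.39, 2.39, 3.14, 3.14, 3.14, 3.14, 3.14].

## Interface

Orientations are given as a unit quaternion [w, x, y, z].
In Python, from station import get_obs, read_camera, calibration, hand_in, recognise, outline_of, place_of gives the robot as it stands.
- The arm moves only by the tool move_arm, never from a script. Its argument "steps" is a list of rows, each an object with "fingers": the finger opening in mm, from 0 to 85.4; "translation": the shift along the world's x, y, z in mm, a list of three; "turn": the turn about the world's z in rad. In form: [{"fingers": fingers, "translation": [dx, dy, dz], "turn": turn}, ...]. A call has 1 to 10 rows; each row shifts and turns the commanded pose from where the row before left it; what a row does not reach is not made up. A row lasts 1/8 s, in which the tool goes at most 62.5 mm and 10.7 degrees, less where a joint would pass 70% of its speed; a pose out of reach is approached as far as the arm can. A call with a gripper value outside its range is refused whole. The fingers move at their own pace and stop on an object; "newtons" is the grip in N (left out, the last holds). Time passes only in rows, so rows that do not move let the fingers close. It gives the time, the measured TCP pose, the force and the opening at its end, in the units of the state.
- get_obs(): the state, without advancing time (a new reading comes with each control period).
- read_camera(name): name is "scene" or "side" or "wrist"; returns the picture (420x560x3 uint8, blue, green, red); there is no depth.
- calibration(name): a dict with "camera_matrix" (3x3 intrinsics, pixels), "rvec" (rotation vector, rad) and "tvec" (3), from world to camera coordinates, as OpenCV has them. Camera axes: x right, y down, z forward; pixel columns grow to the right and rows downward; lengths in m; the calibration is good to about 2 mm. A picture is of the moment at which its call begins: read the wrist's pose just before it. calibration takes no time and is no camera call; for the wrist camera it gives the pose at the moment of the call.
- hand_in(): hands the job in, once; it reports no verdict.
Trained networks look in the newest picture that a camera, given by its name, has taken for a name from the list of things; names that differ only in an ending like _2 or _b are one class to them, and where a whole thing is asked for, a point or a joint stands for the part that bears it (a point fixed in the world has none). Each returns a list of dicts, best first, with "conf" (0 to 1); they miss things now and then, are a little off and sometimes report something else, mostly with a low value. They report only what shows in the picture. A call takes as long as a camera call.
- recognise(camera, name): "xy" ([column, row] in pixels, amid what is visible of it).
- outline_of(camera, name): "mask" (420x560 bool, what is visible of it) and "xy" ([column, row] in pixels, amid what is visible of it).
- place_of(camera, name): "xy" ([column, row] in pixels: a listed point, or the origin of a listed thing).
The state is a dict: "t": time; "q": joint angles; "joint_vel": joint speeds; "joint_torque": joint torques, N m; "eef_pos": TCP position; "tool_rot": TCP orientation; "contact_force": force on the tool from outside, world axes, zero at the start; "torque": the same for the moment, N m; "gripper_width": opening from 0.0 (shut) to 1.0 (fully open).
Only numpy, scipy, OpenCV 4.12 (cv2) and the standard library are available. Lean on these libraries where they do the work, as an engineer would, in place of code of your own. Each camera call takes 0.05 s, during which the arm holds its last target.

## Working session

There is one attempt and no reset: what is moved stays moved. The work goes in short steps, Python scripts to look and compute and a tool call to move; the robot and the scene stay as the last step left them, time stands still between calls to the robot, and variables do not carry over. Pictures are saved under pics/ and viewed, and the job is handed in when it is done.

Besides the shell and the picture viewer there is one more tool, called by a JSON object that holds its "name" and its "arguments", one argument or row to a line. move_arm: Moves the arm, as the interface text tells. Its arguments: {"type":"object","properties":{"steps":{"type":"array"},"newtons":{"type":"number"}},"required":["steps"]}

```bash
ls; mkdir -p pics; python3 - <<'E'
from station import *
import cv2,numpy as np
o=get_obs();print({k:np.round(v,3) for k,v in o.items()})
for c in ["scene","side","wrist"]:
    im=read_camera(c);cv2.imwrite(f"pics/{c}0.png",im)
    k=calibration(c);print(c,np.round(k["camera_matrix"],1).tolist(),np.round(k["rvec"],4).tolist(),np.round(k["tvec"],4).tolist())
    for n in ["slab_center","clamp_seat","jaw_face","clamp_pivot","clamp_post","disc","clamp","offcut","bottle","gembox"]:
        try: print(n,[(round(d["conf"],2),np.round(d["xy"],1).tolist()) for d in place_of(c,n)[:3]])
        except Exception as e: print(n,e)
    
print(get_obs()["t"])
E
```

```text
pics
{'t': np.float64(0.0), 'q': array([ 1.229,  0.478,  0.022,  1.556, -0.011,  1.109, -0.083]), 'joint_vel': array([-0.001,  0.001,  0.   , -0.001, -0.   ,  0.   ,  0.   ]), 'joint_torque': array([-0.0000e+00, -5.9646e+01,  1.6080e+00, -2.8120e+01,  1.2000e-02,
        9.0000e-03,  0.0000e+00]), 'eef_pos': array([ 0.156, -0.656,  0.23 ]), 'tool_rot': array([-0.   ,  0.785, -0.62 , -0.001]), 'contact_force': array([-0.48 , -0.091, -0.239]), 'torque': array([ 0.009,  0.001, -0.   ]), 'gripper_width': np.float64(0.996)}
scene [[393.0, 0.0, 290.7], [0.0, 393.0, 217.2], [0.0, 0.0, 1.0]] [2.3261, 1.0464, -0.3129] [-0.3742, -0.29, 1.2343]
slab_center [(0.94, [208.1, 256.0])]
clamp_seat [(0.59, [318.9, 222.4])]
jaw_face [(0.69, [320.8, 217.6])]
clamp_pivot [(0.83, [336.5, 188.3]), (0.27, [215.9, 320.5]), (0.26, [320.0, 219.8])]
clamp_post [(0.56, [286.2, 182.8]), (0.41, [161.8, 299.1])]
disc [(0.79, [218.1, 320.2])]
clamp [(0.68, [320.0, 226.4])]
offcut [(0.86, [159.0, 299.1]), (0.23, [328.8, 143.4])]
bottle [(0.62, [411.6, 234.2])]
gembox [(0.64, [322.1, 326.5])]
side [[542.8, 0.0, 281.0], [0.0, 542.8, 206.1], [0.0, 0.0, 1.0]] [2.1781, -0.1772, 0.0805] [-0.5838, 0.1445, 1.1777]
slab_center [(0.56, [238.7, 303.9])]
clamp_seat [(0.81, [276.8, 218.7])]
jaw_face [(0.78, [275.9, 205.7])]
clamp_pivot [(0.73, [293.6, 263.0]), (0.65, [258.6, 177.4])]
clamp_post [(0.69, [225.3, 209.5])]
disc [(0.86, [316.8, 328.6])]
clamp [(0.93, [276.0, 226.5])]
offcut [(0.64, [250.9, 366.8]), (0.51, [315.4, 328.3])]
bottle []
gembox [(0.72, [374.6, 264.6])]
wrist [[325.1, 0.0, 284.6], [0.0, 325.1, 204.0], [0.0, 0.0, 1.0]] [-2.2914, 1.8085, 0.2471] [-0.6744, -0.035, 0.3778]
slab_center []
clamp_seat []
jaw_face []
clamp_pivot []
clamp_post []
disc []
clamp []
offcut []
bottle []
gembox []
1.65
```

View pics/scene0.png

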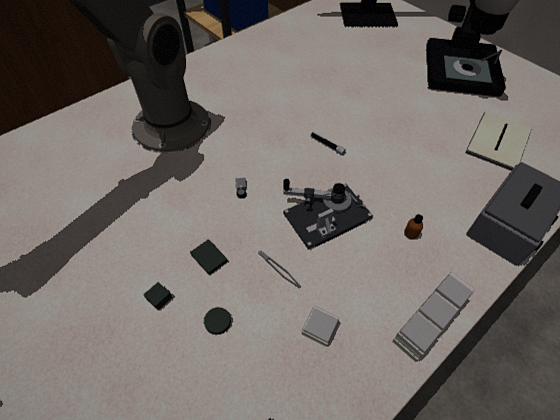

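View pics/side0.png

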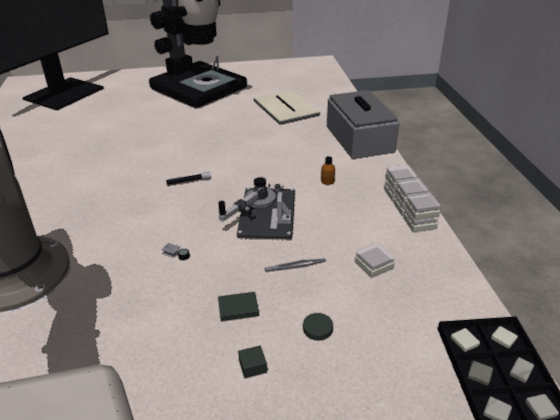

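View pics/wrist0.png

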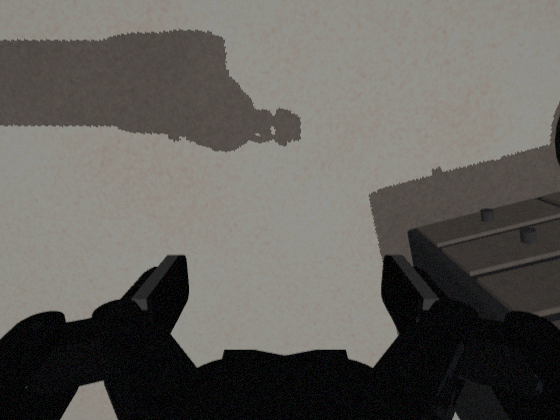

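The arm is still over the desk at the back. In both pictures the slab (208,256 scene; 239,305 side) and clamp (320,222; 277,219) are clear. The tool can't tilt, so I plan to grip the slab by its width near one end and roll it upright on its far edge. First I'll fit the poses.

```bash
cat > h.py <<'E'
import cv2,numpy as np
from station import *
from scipy.optimize import least_squares
def proj(k,P):
    return cv2.projectPoints(np.float64(P).reshape(-1,3),k["rvec"],k["tvec"],k["camera_matrix"],None)[0].reshape(-1,2)
def onplane(k,uv,z):
    R=cv2.Rodrigues(np.float64(k["rvec"]))[0];t=np.float64(k["tvec"]).ravel()
    K=np.float64(k["camera_matrix"]);uv=np.float64(uv).reshape(-1,2)
    d=(R.T@np.linalg.inv(K)@np.c_[uv,np.ones(len(uv))].T).T
    c=-R.T@t
    return c+d*((z-c[2])/d[:,2])[:,None]
def sil(k,dims,pose,z0):
    x,y,a=pose
    c,s=np.cos(a),np.sin(a);P=[]
    for i in(-.5,.5):
        for j in(-.5,.5):
            for h in(0,dims[2]):
                X,Y=i*dims[0],j*dims[1];P.append([x+c*X-s*Y,y+s*X+c*Y,z0+h])
    return cv2.convexHull(proj(k,P).astype(np.float32)).reshape(-1,2)
def iou(m,k,dims,pose,z0):
    M=np.zeros((420*4,560*4),np.uint8);cv2.fillPoly(M,[np.int32((sil(k,dims,pose,z0)+.5)*4)],1)
    A=cv2.resize(M.astype(np.float32),(560,420),interpolation=cv2.INTER_AREA)
    return np.minimum(A,m).sum()/np.maximum(A,m).sum()
E
python3 - <<'E'
from h import *
ks={c:calibration(c) for c in("scene","side")}
obs=[("scene",[0,0,.016],(318.9,222.4)),("scene",[.008,0,.048],(320.8,217.6)),("scene",[-.04,.075,.077],(336.5,188.3)),("scene",[-.118,-.035,.068],(286.2,182.8)),("scene",[0,0,0],(320,226.4)),
("side",[0,0,.016],(276.8,218.7)),("side",[.008,0,.048],(275.9,205.7)),("side",[-.04,.075,.077],(258.6,177.4)),("side",[-.118,-.035,.068],(225.3,209.5)),("side",[0,0,0],(276,226.5))]
def T(p,P):
    c,s=np.cos(p[2]),np.sin(p[2]);return [p[0]+c*P[0]-s*P[1],p[1]+s*P[0]+c*P[1],P[2]]
def f(p): return np.concatenate([proj(ks[c],T(p,P))[0]-uv for c,P,uv in obs])
best=min((least_squares(f,[.6,0,a],loss="soft_l1") for a in np.arange(0,6.2,.8)),key=lambda r:r.cost)
print("clamp",best.x,best.cost);print(f(best.x).reshape(-1,2).round(1).tolist())
ms={}
for c in ks:
    read_camera(c)
    r=outline_of(c,"slab_center");print([(d["conf"],d["xy"],d["mask"].sum()) for d in r]);ms[c]=r[0]["mask"].astype(np.float32)
    ys,xs=np.nonzero(r[0]["mask"]);print(c,onplane(ks[c],[xs.mean(),ys.mean()],.010))
from scipy.optimize import minimize
x0=onplane(ks["scene"],(208.1,256),.008)[0]
g=lambda p:-sum(iou(ms[c],ks[c],(.076,.056,.016),p,0) for c in ks)
b=min((minimize(g,[x0[0],x0[1],a],method="Nelder-Mead",options=dict(initial_simplex=[[x0[0],x0[1],a],[x0[0]+.01,x0[1],a],[x0[0],x0[1]+.01,a],[x0[0],x0[1],a+.3]])) for a in np.arange(0,3.1,.4)),key=lambda r:r.fun)
print("slab",b.x,b.fun,[iou(ms[c],ks[c],(.076,.056,.016),b.x,0) for c in ks])
# 90 deg alternatives
p=b.x.copy();p[2]+=np.pi/2;print(g(p))
for c in ks:
    r=place_of(c,"slab_center");print(c,onplane(ks[c],r[0]["xy"],.008))
for n,uvs in dict(disc=(218.1,320.2),offcut=(159,299.1),bottle=(411.6,234.2),gembox=(322.1,326.5)).items(): print(n,onplane(ks["scene"],uvs,0).round(3))
print(get_obs()["t"])
E
```

```text
clamp [ 0.58485825  0.07804186 -0.21469928] 20.54335042734201
[[1.0, 1.5], [1.8, 1.3], [1.9, -1.2], [-0.6, 1.9], [-0.6, 1.0], [-3.6, 0.0], [0.5, 2.2], [0.0, 2.7], [-4.6, -1.3], [-2.7, -2.5]]
[(0.64, [209.0, 255.9], np.int64(673))]
scene [[ 0.4748345  -0.18970267  0.01      ]]
[(0.94, [236.1, 306.6], np.int64(947))]
side [[ 0.47322958 -0.19085401  0.01      ]]
slab [ 0.47331982 -0.18854345  3.15897359] -1.8049628734588623 [np.float32(0.8860176), np.float32(0.91894525)]
-1.1944754
scene [[ 0.46521225 -0.18673048  0.008     ]]
side [[ 0.46958079 -0.1872018   0.008     ]]
disc [[ 0.614 -0.264  0.   ]]
offcut [[ 0.485 -0.335  0.   ]]
bottle [[ 0.756  0.242 -0.   ]]
gembox [[ 0.777 -0.102  0.   ]]
1.95
```

{"name": "move_arm", "arguments": {
  "steps": [
    {"fingers":85,"translation":[30,45,0],"turn":-0.022},
    {"fingers":85,"translation":[30,45,0],"turn":-0.022},
    {"fingers":85,"translation":[30,45,0],"turn":-0.022},
    {"fingers":85,"translation":[30,45,0],"turn":-0.022},
    {"fingers":85,"translation":[30,45,0],"turn":-0.022},
    {"fingers":85,"translation":[30,45,0],"turn":-0.022},
    {"fingers":85,"translation":[30,45,0],"turn":-0.022},
    {"fingers":85,"translation":[30,45,0],"turn":-0.022},
    {"fingers":85,"translation":[30,45,0],"turn":-0.022},
    {"fingers":85,"translation":[30,45,0],"turn":-0.022}
  ],
  "newtons": 20
}}

```text
t: 3.2
eef_pos: [0.4573, -0.2053, 0.2317]
tool_rot: [-0.0, 0.712, -0.703, 0.0]
contact_force: [0.6, 0.3, -0.6]
gripper_width: 0.995
```

```bash
python3 - <<'E'
from h import *
o=get_obs();print(o["t"],o["eef_pos"],o["tool_rot"],o["q"])
k=calibration("wrist");im=read_camera("wrist");cv2.imwrite("pics/w1.png",im)
R=cv2.Rodrigues(k["rvec"])[0];print("campos",-R.T@k["tvec"].ravel())
r=outline_of("wrist","slab_center")
for d in r: print(d["conf"],d["xy"],d["mask"].sum())
m=r[0]["mask"].astype(np.float32)
from scipy.optimize import minimize
g=lambda p:-iou(m,k,(.076,.056,.016),p,0)
x0=[.473,-.189,.017]
b=minimize(g,x0,method="Nelder-Mead",options=dict(initial_simplex=[x0,[.48,-.189,.017],[.473,-.182,.017],[.473,-.189,.15]]))
print(b.x,b.fun)
cv2.polylines(im,[np.int32(sil(k,(.076,.056,.016),b.x,0))],True,(0,0,255),1);cv2.imwrite("pics/w1o.png",im)
E
```

```text
3.2 [ 0.45727581 -0.20526609  0.23170261] [-1.09653119e-04  7.11613550e-01 -7.02570929e-01  4.83290573e-04] [ 0.49938905  0.20267845 -0.23038652  1.95065375  0.05522336  0.9932208
 -1.31457923]
campos [ 0.5248282  -0.20392845  0.37348884]
0.59 [267.8, 160.8] 3579
[ 0.47321489 -0.18718576  0.01703121] -0.9733763933181763
```

View pics/w1o.png

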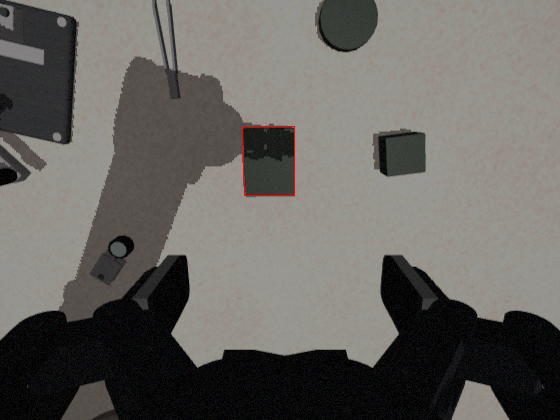

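The overlay matches the slab: it's at (0.473, -0.187) with its long axis along x. I'll descend over its near end and grip across the width at 20 N.

{"name": "move_arm", "arguments": {
  "steps": [
    {"fingers":85,"translation":[-5,9,-45],"turn":0},
    {"fingers":85,"translation":[-5,8.5,-45],"turn":0.004},
    {"fingers":85,"translation":[0,0,-45],"turn":0},
    {"fingers":85,"translation":[0,0,-40],"turn":0},
    {"fingers":85,"translation":[0,0,-30],"turn":0},
    {"fingers":80,"translation":[0,0,-16],"turn":0},
    {"fingers":72,"translation":[0,0,-6],"turn":0},
    {"fingers":65,"translation":[0,0,0],"turn":0},
    {"fingers":65,"translation":[0,0,0],"turn":0}
  ],
  "newtons": 20
}}

```text
t: 4.42
eef_pos: [0.4472, -0.1895, 0.0053]
tool_rot: [-0.0, 0.713, -0.701, 0.001]
contact_force: [-1.3, -0.4, -0.0]
gripper_width: 0.757
```

```bash
python3 - <<'E'
from h import *
cv2.imwrite("pics/w2.png",read_camera("wrist"));cv2.imwrite("pics/s2.png",read_camera("side")[200:400,140:400].repeat(2,0).repeat(2,1))
E
```

```text
(no output)
```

View pics/w2.png

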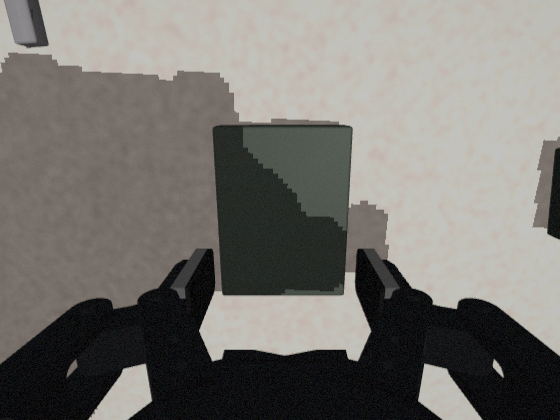

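View pics/s2.png

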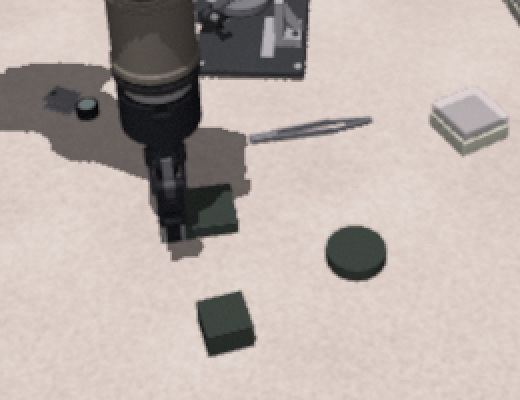

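Wrist picture: the pads (rows 250–300, columns 200 and 370) straddle the near end of the slab. I'll go down 4 mm and close.

{"name": "move_arm", "arguments": {
  "steps": [
    {"fingers":65,"translation":[0,1.5,-4],"turn":0},
    {"fingers":50,"translation":[0,0,0],"turn":0},
    {"fingers":50,"translation":[0,0,0],"turn":0},
    {"fingers":50,"translation":[0,0,0],"turn":0},
    {"fingers":50,"translation":[0,0,0],"turn":0}
  ],
  "newtons": 20
}}

```text
t: 5.15
eef_pos: [0.4464, -0.1875, 0.0003]
tool_rot: [-0.0, 0.713, -0.701, -0.0]
contact_force: [-0.3, 1.7, 2.0]
gripper_width: 0.65
```

Gripped at 55.5 mm. I'll start rolling it up around the far bottom edge.

{"name": "move_arm", "arguments": {
  "steps": [
    {"fingers":50,"translation":[1.2,0,5.5],"turn":0},
    {"fingers":50,"translation":[1.5,0,5.5],"turn":0},
    {"fingers":50,"translation":[2.1,0,5.2],"turn":0},
    {"fingers":50,"translation":[2.5,0,5.2],"turn":0},
    {"fingers":50,"translation":[0,0,0],"turn":0}
  ]
}}

```text
t: 5.78
eef_pos: [0.4544, -0.1878, 0.0223]
tool_rot: [-0.0, 0.713, -0.701, 0.001]
contact_force: [-0.9, 0.5, -2.3]
gripper_width: 0.65
```

```bash
python3 - <<'E'
from h import *
cv2.imwrite("pics/w3.png",read_camera("wrist"));cv2.imwrite("pics/s3.png",cv2.resize(read_camera("side")[220:370,140:340],(800,600)))
E
```

```text
(no output)
```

View pics/s3.png

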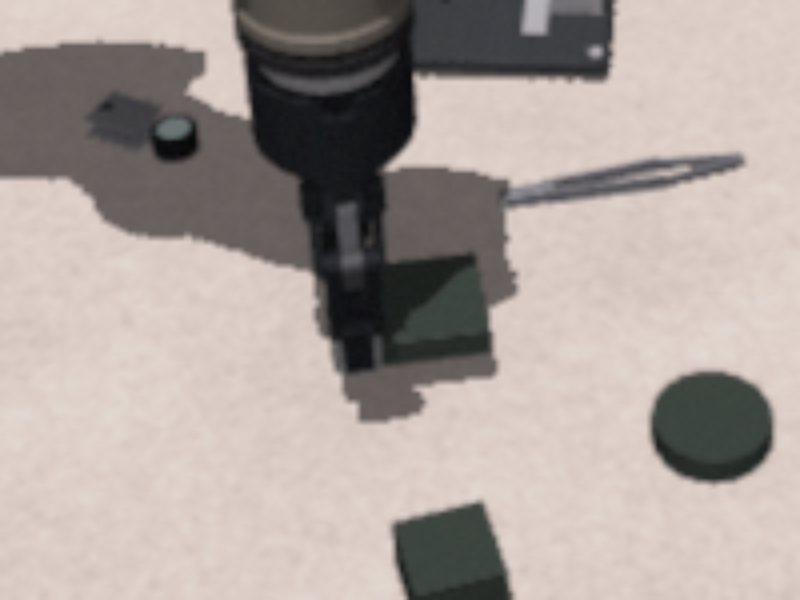

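View pics/w3.png

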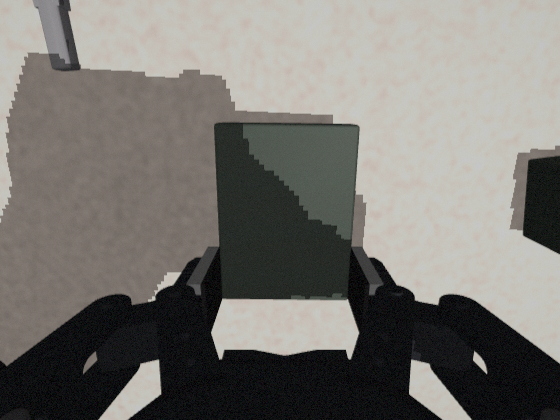

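The slab stuck in the pads and lifted level, so gravity won't turn it. Instead I'll use the fixed jaw as a fulcrum. I'll regrip nearer the middle, then press the overhanging end on the jaw's top corner from its free -y side, which turns the slab in the pads. First I'll set it down and regrip.

{"name": "move_arm", "arguments": {
  "steps": [
    {"fingers":50,"translation":[0,0,-12],"turn":0},
    {"fingers":50,"translation":[0,0,-9.4],"turn":0},
    {"fingers":50,"translation":[0,0,0],"turn":0},
    {"fingers":66,"translation":[0,0,0],"turn":0},
    {"fingers":66,"translation":[0,0,0],"turn":0},
    {"fingers":66,"translation":[9,0,0],"turn":0},
    {"fingers":66,"translation":[8,0,0],"turn":0},
    {"fingers":50,"translation":[0,0,0],"turn":0},
    {"fingers":50,"translation":[0,0,0],"turn":0},
    {"fingers":50,"translation":[0,0,0],"turn":0}
  ],
  "newtons": 20
}}

```text
t: 7.12
eef_pos: [0.4716, -0.1877, 0.0007]
tool_rot: [-0.001, 0.713, -0.701, 0.001]
contact_force: [2.8, 0.7, 3.3]
gripper_width: 0.649
```

```bash
python3 - <<'E'
from h import *
o=get_obs();print(o["t"],o["eef_pos"],o["gripper_width"],o["q"])
cv2.imwrite("pics/w4.png",read_camera("wrist"))
E
```

```text
7.125 [ 0.47156531 -0.18769518  0.00069492] 0.6486906355780783 [ 0.3976718   0.56085403 -0.17520844  2.09822132  0.19578865  0.49564635
 -1.47654766]
```

View pics/w4.png

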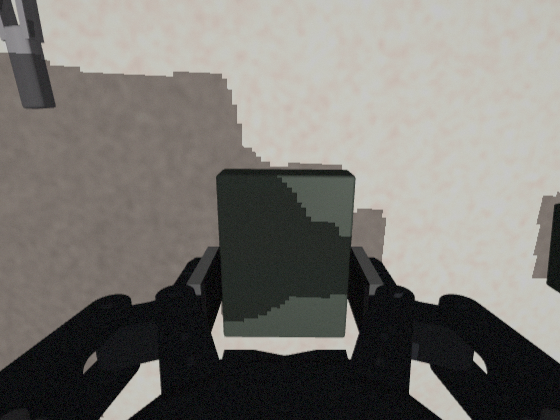

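The grip is 29 mm from the near end. The wrist range favours the other end as the overhang, so I'll shift the grip 18 mm further, lift and look at the clamp.

{"name": "move_arm", "arguments": {
  "steps": [
    {"fingers":66,"translation":[0,0,0],"turn":0},
    {"fingers":66,"translation":[0,0,0],"turn":0},
    {"fingers":66,"translation":[9,0,0],"turn":0},
    {"fingers":66,"translation":[9,0,0],"turn":0},
    {"fingers":50,"translation":[0,0,0],"turn":0},
    {"fingers":50,"translation":[0,0,0],"turn":0},
    {"fingers":50,"translation":[0,0,0],"turn":0},
    {"fingers":50,"translation":[0,0,20],"turn":0},
    {"fingers":50,"translation":[0,10,50],"turn":0.1},
    {"fingers":50,"translation":[0,20,55],"turn":0.17}
  ],
  "newtons": 25
}}

```text
t: 8.43
eef_pos: [0.4864, -0.1581, 0.1253]
tool_rot: [0.001, 0.802, -0.597, -0.002]
contact_force: [1.5, -0.2, -1.1]
gripper_width: 0.647
```

{"name": "move_arm", "arguments": {
  "steps": [
    {"fingers":50,"translation":[0,40,20],"turn":0.17},
    {"fingers":50,"translation":[0,45,20],"turn":0.17},
    {"fingers":50,"translation":[10,30,0],"turn":0.17},
    {"fingers":50,"translation":[10,0,0],"turn":0.17},
    {"fingers":50,"translation":[10,0,0],"turn":0.17},
    {"fingers":50,"translation":[10,0,0],"turn":0.17},
    {"fingers":50,"translation":[10,0,0],"turn":0.05}
  ]
}}

```text
t: 9.3
eef_pos: [0.5374, -0.0432, 0.1643]
tool_rot: [0.0, 0.994, -0.105, -0.002]
contact_force: [0.2, -0.5, -0.4]
gripper_width: 0.649
```

```bash
python3 - <<'E'
from h import *
o=get_obs();print(o["t"],o["eef_pos"],o["tool_rot"],o["gripper_width"],o["q"],o["contact_force"])
k=calibration("wrist");cv2.imwrite("pics/w5.png",read_camera("wrist"))
for n in ["clamp","clamp_seat","jaw_face","clamp_pivot","clamp_post"]:
    print(n,[(round(d["conf"],2),np.round(d["xy"],1).tolist()) for d in place_of("wrist",n)[:3]])
E
```

```text
9.3 [ 0.53735514 -0.04320537  0.16427672] [ 3.76069723e-04  9.94471425e-01 -1.04995056e-01 -1.57521592e-03] 0.6492040853508113 [ 0.42599594  0.39194274 -0.57090803  1.91414678  0.26394564  0.91318464
 -0.48443385] [ 0.20997643 -0.47990459 -0.359664  ]
clamp [(0.7, [309.7, 36.6])]
clamp_seat [(0.83, [311.2, 34.2]), (0.39, [368.0, 207.6])]
jaw_face [(0.66, [326.6, 19.9])]
clamp_pivot []
clamp_post [(0.95, [144.8, 71.2])]
```

View pics/w5.png

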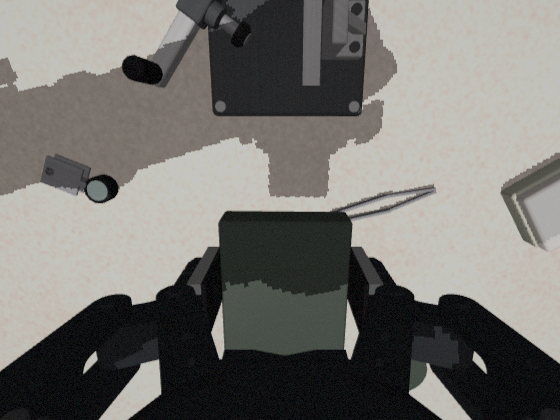

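The plate's -y corners are at about (213,114) and (361,114), the post at (143,70), and the jaw's side face is the light strip at columns 303–321. I'll move closer to see the whole clamp and fit it properly.

{"name": "move_arm", "arguments": {
  "steps": [
    {"fingers":50,"translation":[-10,-45,15],"turn":0},
    {"fingers":50,"translation":[0,0,50],"turn":0},
    {"fingers":50,"translation":[10,45,50],"turn":0},
    {"fingers":50,"translation":[10,45,20],"turn":0},
    {"fingers":50,"translation":[0,0,0],"turn":0}
  ]
}}

```text
t: 10.22
eef_pos: [0.5486, 0.0038, 0.2987]
tool_rot: [-0.001, 0.995, -0.103, 0.002]
contact_force: [-0.2, 0.0, -2.0]
gripper_width: 0.65
```

```bash
python3 - <<'E'
from h import *
o=get_obs();print(o["t"],o["eef_pos"],o["tool_rot"],o["gripper_width"],o["q"],o["contact_force"])
k=calibration("wrist");im=read_camera("wrist");cv2.imwrite("pics/w6.png",im);cv2.imwrite("pics/w6c.png",cv2.resize(im[0:210,140:420],(800,600),interpolation=cv2.INTER_CUBIC))
np.savez("k6.npz",**k)
for n in ["clamp","clamp_seat","jaw_face","clamp_pivot","clamp_post"]:
    print(n,[(round(d["conf"],2),np.round(d["xy"],1).tolist()) for d in place_of("wrist",n)[:3]])
E
```

```text
10.225 [0.54862721 0.00375438 0.29866698] [-0.00105818  0.99466981 -0.10308492  0.00208484] 0.6497643731199976 [ 0.40904671  0.26853463 -0.63663487  1.74634103  0.17078119  1.17801871
 -0.48195396] [-0.18057947  0.02566121 -2.0404504 ]
clamp [(0.85, [300.1, 102.5])]
clamp_seat [(0.89, [297.7, 101.2])]
jaw_face [(0.77, [309.7, 103.1])]
clamp_pivot [(0.82, [260.6, 18.3])]
clamp_post [(0.93, [196.0, 131.9]), (0.58, [363.5, 322.8])]
```

View pics/w6c.png

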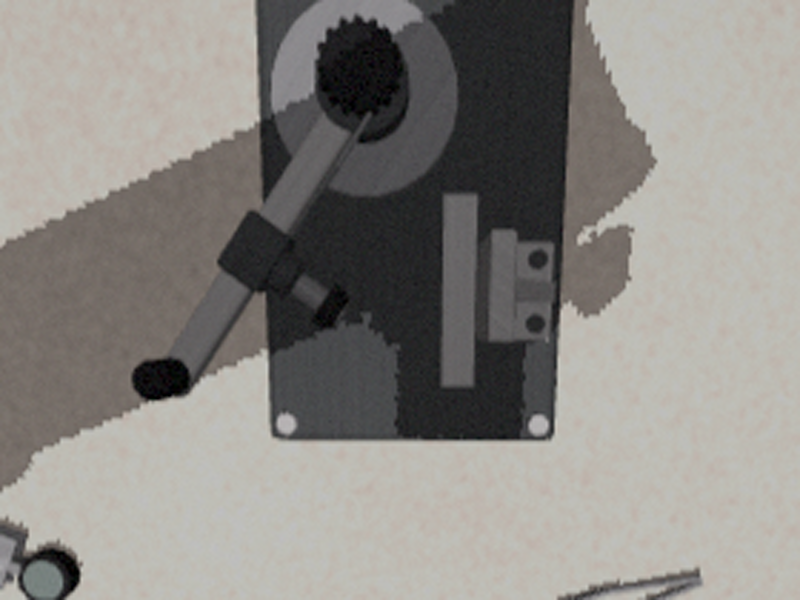

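```bash
python3 - <<'E'
from h import *
k=dict(np.load("k6.npz"))
pts=[([-85,-65,16],(272,438)),([45,-65,16],(553,438)),([8,-20,80],(490,342)),([8,20,80],(490,229)),([18,-20,80],(517,342)),([-8,-45,16],(443,387)),([8,-45,16],(478,387)),([-8,45,16],(443,193)),([8,45,16],(478,193)),([-118,-35,85],(155,378))]
P0=np.array([p for p,_ in pts])/1000.;UV=np.array([[140+(u)*.35-.3,v*.35-.3] for _,(u,v) in pts])
def T(p,P):
    c,s=np.cos(p[2]),np.sin(p[2]);return np.c_[p[0]+c*P[:,0]-s*P[:,1],p[1]+s*P[:,0]+c*P[:,1],P[:,2]]
r=least_squares(lambda p:(proj(k,T(p,P0))-UV).ravel(),[.585,.078,-.21],loss="soft_l1")
print(r.x,r.cost);print((r.fun.reshape(-1,2)).round(1).tolist())
x,y,z,w=0,0,0,0
o=get_obs();q=o["tool_rot"];print("yaw",2*np.arctan2(q[2],q[1]))
c=r.x
for n,P in dict(jawtopcorner=[13,-20,80],seat=[0,0,16],post=[-118,-35,68],postend=[-40,-60,68]).items():
    print(n,T(c,np.array([P])/1000.).round(4))
# slab yaw / overhang? slab in wrist
E
```

```text
[ 0.58651296  0.08112867 -0.21149907] 15.927870971443761
[[-0.4, 0.7], [1.3, 1.2], [-0.1, -0.5], [0.9, -0.6], [-0.2, -0.4], [-0.8, 3.2], [-0.6, 3.3], [0.2, -4.6], [1.2, -4.5], [-0.7, 0.8]]
yaw -0.21517742933946138
jawtopcorner [[0.595  0.0588 0.08  ]]
seat [[0.5865 0.0811 0.016 ]]
post [[0.4638 0.0717 0.068 ]]
postend [[0.5348 0.0309 0.068 ]]
```

The clamp fit is consistent: origin (0.5865, 0.0811), yaw -0.2115, and it agrees with the first fit from the other cameras. I'm moving above the -y corner of the jaw.

{"name": "move_arm", "arguments": {
  "steps": [
    {"fingers":50,"translation":[14,11,-30],"turn":0.004},
    {"fingers":50,"translation":[14,11,-50],"turn":0},
    {"fingers":50,"translation":[13.4,9.6,-50],"turn":0},
    {"fingers":50,"translation":[0,0,-45],"turn":0},
    {"fingers":50,"translation":[0,0,-25],"turn":0},
    {"fingers":50,"translation":[0,0,0],"turn":0},
    {"fingers":50,"translation":[0,0,0],"turn":0}
  ],
  "newtons": 20
}}

```text
t: 11.4
eef_pos: [0.59, 0.03, 0.0972]
tool_rot: [-0.0, 0.995, -0.105, 0.001]
contact_force: [1.0, -0.7, -1.5]
gripper_width: 0.646
```

```bash
cat >> h.py <<'E'
C=np.array([.5865,.0811,-.2115])
def toc():
    o=get_obs();p=np.array(o["eef_pos"]);d=p[:2]-C[:2];c,s=np.cos(C[2]),np.sin(C[2]);q=o["tool_rot"]
    print("t",round(float(o["t"]),2),"clamp-frame TCP mm",np.round([1e3*(c*d[0]+s*d[1]),1e3*(-s*d[0]+c*d[1]),1e3*p[2]],1),"yaw_rel",round(float(2*np.arctan2(q[2],q[1])-C[2]),3),"w",round(float(o["gripper_width"])*85.4,1),"F",np.round(o["contact_force"],1))
E
python3 - <<'E'
from h import *
toc()
cv2.imwrite("pics/w7.png",read_camera("wrist"));cv2.imwrite("pics/s7.png",cv2.resize(read_camera("side")[120:270,180:380],(800,600)))
E
```

```text
t 11.4 clamp-frame TCP mm [ 14.1 -49.2  97.2] yaw_rel 0.002 w 55.2 F [ 1.  -0.7 -1.5]
```

View pics/w7.png

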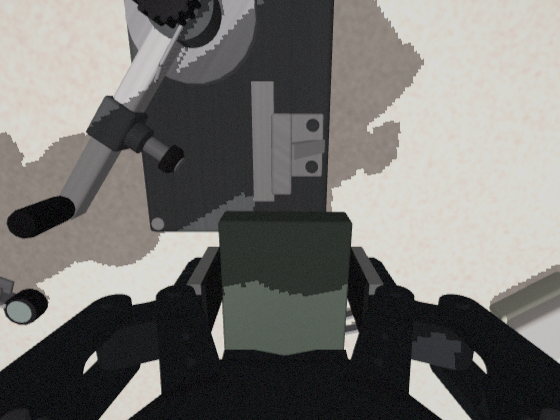

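View pics/s7.png

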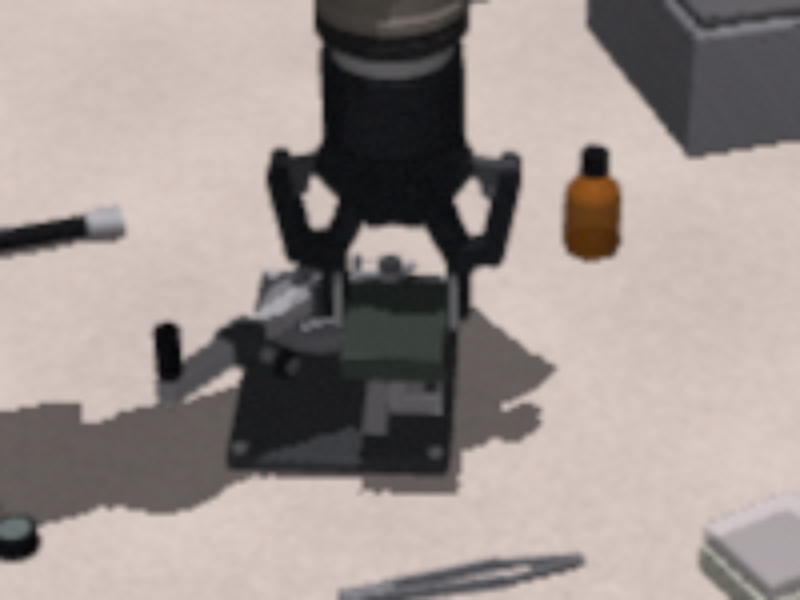

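The slab is 8 mm above the jaw and the overhang is about to cover the jaw top (wrist columns 275–290, rows 115–195). I'll shift 5 mm toward it, go down and start tipping.

{"name": "move_arm", "arguments": {
  "steps": [
    {"fingers":50,"translation":[0.5,2.5,-8],"turn":0},
    {"fingers":50,"translation":[0.5,2.4,-7],"turn":0},
    {"fingers":50,"translation":[0,0,-2],"turn":0},
    {"fingers":50,"translation":[-0.1,-0.7,-3.3],"turn":0},
    {"fingers":50,"translation":[-0.1,-0.7,-3.3],"turn":0},
    {"fingers":50,"translation":[0,0.1,-3.3],"turn":0},
    {"fingers":50,"translation":[0,0.1,-3.3],"turn":0}
  ]
}}

```text
t: 12.38
eef_pos: [0.5901, 0.0325, 0.067]
tool_rot: [0.001, 0.994, -0.105, 0.0]
contact_force: [-4.6, -4.5, 11.8]
gripper_width: 0.645
```

```bash
python3 - <<'E'
from h import *
toc()
cv2.imwrite("pics/w8.png",read_camera("wrist"));cv2.imwrite("pics/s8.png",cv2.resize(read_camera("side")[120:270,180:380],(800,600)))
E
```

```text
t 12.38 clamp-frame TCP mm [ 13.7 -46.7  67. ] yaw_rel 0.002 w 55.1 F [-4.6 -4.5 11.8]
```

View pics/w8.png

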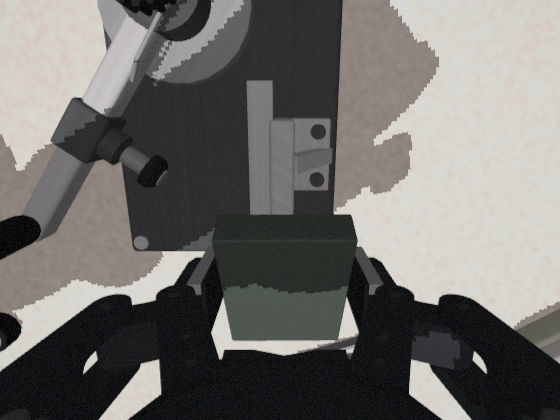

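View pics/s8.png

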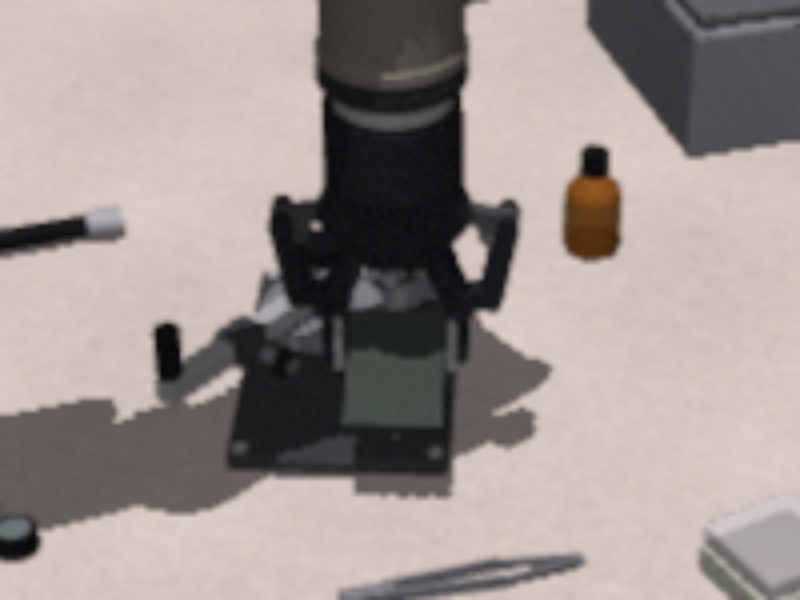

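The slab is turning in the pads at about 30°, with 12 N at the wrist. I'll continue along the arc until it's flat against the jaw's side.

{"name": "move_arm", "arguments": {
  "steps": [
    {"fingers":50,"translation":[0.5,2.2,-2.5],"turn":0},
    {"fingers":50,"translation":[0.5,2.2,-2.5],"turn":0},
    {"fingers":50,"translation":[0.4,2,-1.8],"turn":0},
    {"fingers":50,"translation":[0.4,2,-1.8],"turn":0},
    {"fingers":50,"translation":[0.5,2.5,-0.2],"turn":0},
    {"fingers":50,"translation":[0.5,2.5,-0.2],"turn":0}
  ]
}}

```text
t: 13.22
eef_pos: [0.5907, 0.0365, 0.0568]
tool_rot: [0.008, 0.994, -0.108, -0.003]
contact_force: [-9.3, -26.5, 14.6]
gripper_width: 0.647
```

```bash
python3 - <<'E'
from h import *
toc()
cv2.imwrite("pics/w9.png",read_camera("wrist"));cv2.imwrite("pics/s9.png",cv2.resize(read_camera("side")[120:270,180:380],(800,600)))
E
```

```text
t 13.22 clamp-frame TCP mm [ 13.5 -42.7  56.8] yaw_rel -0.004 w 55.3 F [ -9.3 -26.5  14.6]
```

View pics/w9.png

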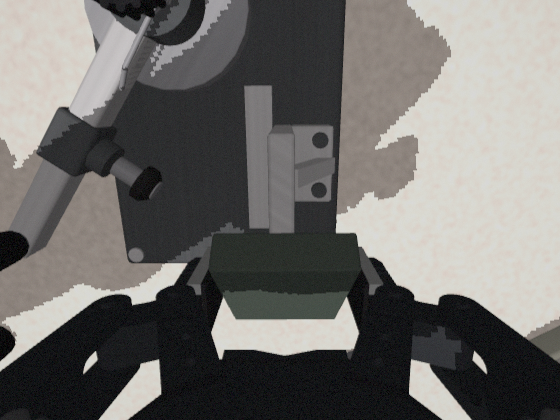

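View pics/s9.png

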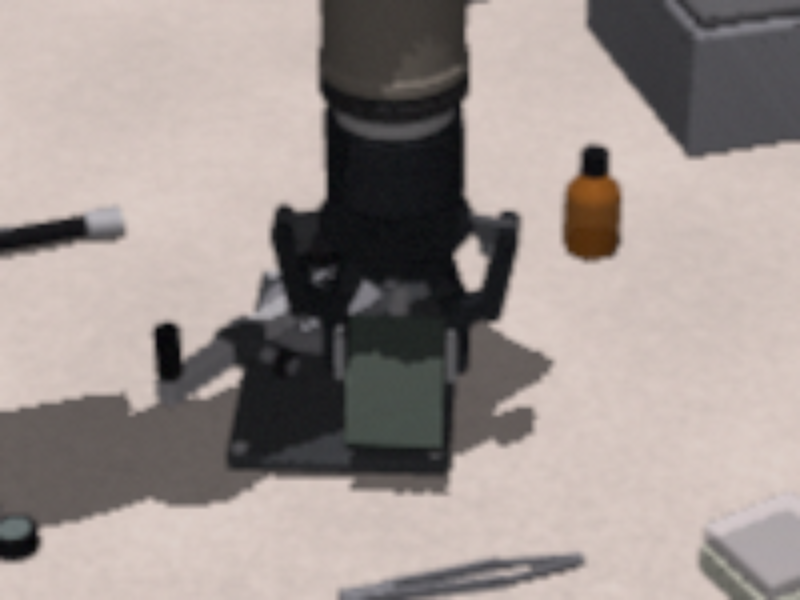

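{"name": "move_arm", "arguments": {
  "steps": [
    {"fingers":50,"translation":[0,0,0],"turn":0},
    {"fingers":50,"translation":[0,0,0],"turn":0}
  ]
}}

```text
t: 13.58
eef_pos: [0.5907, 0.0365, 0.0567]
tool_rot: [0.007, 0.994, -0.108, -0.003]
contact_force: [-8.9, -23.4, 13.6]
gripper_width: 0.64
```

```bash
python3 - <<'E'
from h import *
toc()
E
```

```text
t 13.57 clamp-frame TCP mm [ 13.4 -42.7  56.7] yaw_rel -0.005 w 54.6 F [ -8.9 -23.4  13.6]
```

```bash
python3 - <<'E'
from h import *
o=get_obs();p=np.array(o["eef_pos"])
k=calibration("wrist")
c,s=np.cos(C[2]),np.sin(C[2])
def W(P):
    P=np.array(P)/1e3;return np.c_[C[0]+c*P[:,0]-s*P[:,1],C[1]+s*P[:,0]+c*P[:,1],P[:,2]]
def corners(v):
    x0,y,z,th=v # near-end bottom-face corner at y,z ; slab dir d, normal n
    d=np.array([-np.cos(th),-np.sin(th)]);n=np.array([-np.sin(th),np.cos(th)])
    out=[]
    for q in [np.array([y,z]),np.array([y,z])+16*n,np.array([y,z])+16*n+76*d]:
        for x in(-28,28): out.append([x0+x,q[0],q[1]])
    return W(out)
uv=np.array([(212,233),(358,233),(216,272),(353,272),(236,319),(333,319)],float)
r=least_squares(lambda v:(proj(k,corners(v))-uv).ravel(),[13,-20,85,.9])
print(r.x,np.degrees(r.x[3]),r.cost);print(r.fun.reshape(-1,2).round(1).tolist())
x0,y,z,th=r.x
print("far bottom corner y,z",y-76*np.cos(th),z-76*np.sin(th))
print("bottom face line at y=-20: z",z-(y+20)*np.tan(th))
E
```

```text
[ 13.2987037  -21.58842605  73.30156534   0.71918071] 41.206019183539155 44.84017614352682
[[4.0, 1.1], [-5.0, 0.8], [-4.7, -0.5], [4.7, -0.8], [0.9, -0.3], [0.5, -0.4]]
far bottom corner y,z -78.76669973925081 23.23515925238847
bottom face line at y=-20: z 74.6924220144007
```

```bash
python3 - <<'E'
from h import *
im=read_camera("wrist");cv2.imwrite("pics/w10.png",cv2.resize(np.clip(im[190:340,180:390].astype(float)*1.8,0,255).astype(np.uint8),(800,571),interpolation=cv2.INTER_CUBIC))
E
```

```text
(no output)
```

View pics/w10.png

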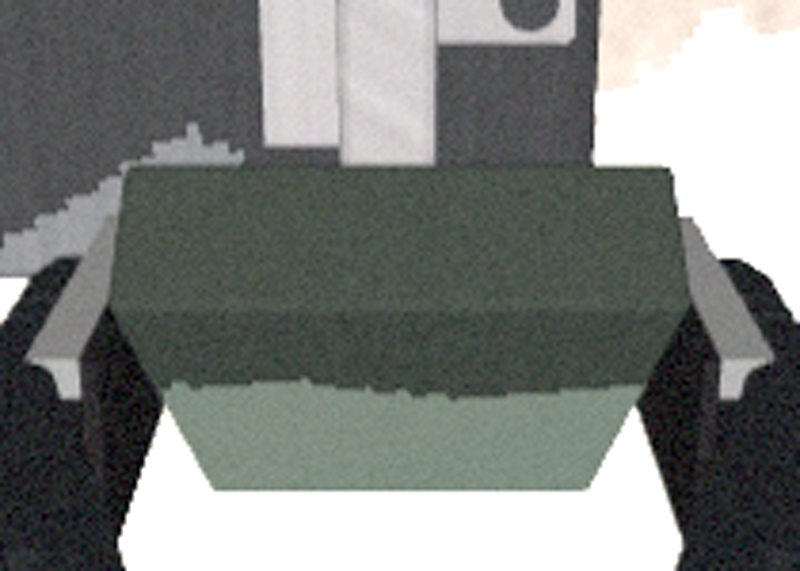

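```bash
cat >> h.py <<'E'
def W(P):
    c,s=np.cos(C[2]),np.sin(C[2]);P=np.array(P,float)/1e3;return np.c_[C[0]+c*P[:,0]-s*P[:,1],C[1]+s*P[:,0]+c*P[:,1],P[:,2]]
def corners(v):
    x0,y,z,th=v
    d=np.array([-np.cos(th),-np.sin(th)]);n=np.array([-np.sin(th),np.cos(th)])
    out=[]
    for q in [np.array([y,z]),np.array([y,z])+16*n,np.array([y,z])+16*n+76*d]:
        for x in(-28,28): out.append([x0+x,q[0],q[1]])
    return W(out)
def fitslab(uv,G):
    k=calibration("wrist")
    r=least_squares(lambda v:(proj(k,corners(v))-uv).ravel(),[13,-20,85,.9])
    x0,y,z,th=r.x
    print(r.x.round(1),"deg",np.degrees(th).round(1),r.cost,r.fun.reshape(-1,2).round(1).tolist())
    print("far bottom corner",y-76*np.cos(th),z-76*np.sin(th))
    d=np.array([-np.cos(th),-np.sin(th)]);n=np.array([-np.sin(th),np.cos(th)])
    g=np.array(G)-[y,z];print("tip point in slab: along",g@d,"normal",g@n)
E
python3 - <<'E'
from h import *
toc()
fitslab(np.array([(213.6,233.8),(355.9,233.8),(208.9,270.8),(361.1,270.8),(236.4,318.6),(333.5,318.6)]),(-42.7,56.7))
E
```

```text
t 13.62 clamp-frame TCP mm [ 13.4 -42.7  56.7] yaw_rel -0.005 w 55.1 F [ -8.7 -22.8  14.1]
[ 13.4 -19.6  77.2   0.7] deg 41.7 2.7027723431673376 [[0.4, -0.7], [-0.4, -1.1], [0.2, 1.0], [-0.6, 0.7], [-0.3, 0.1], [1.1, -0.0]]
far bottom corner -76.3060813880461 26.579406149182816
tip point in slab: along 30.871209835348655 normal 0.10572823999376108
```

The fit gives 42° tilt, with the end of the slab slipped just under the jaw's top edge, so it is pushing on the side face. I'll lift it off and re-seat it with the edge under the slab.

{"name": "move_arm", "arguments": {
  "steps": [
    {"fingers":50,"translation":[-1,-6,4],"turn":0},
    {"fingers":50,"translation":[-1,-4,8],"turn":0},
    {"fingers":50,"translation":[0,0,6],"turn":0},
    {"fingers":50,"translation":[0,0,0],"turn":0}
  ]
}}

```text
t: 14.12
eef_pos: [0.5914, 0.0384, 0.0758]
tool_rot: [-0.001, 0.995, -0.104, 0.001]
contact_force: [-0.2, -0.6, -1.7]
gripper_width: 0.644
```

```bash
python3 - <<'E'
from h import *
toc()
im=read_camera("wrist");cv2.imwrite("pics/w11.png",cv2.resize(np.clip(im[190:340,180:390].astype(float)*1.8,0,255).astype(np.uint8),(800,571),interpolation=cv2.INTER_CUBIC))
E
```

```text
t 14.12 clamp-frame TCP mm [ 13.8 -40.7  75.8] yaw_rel 0.003 w 55.0 F [-0.2 -0.6 -1.7]
```

View pics/w11.png

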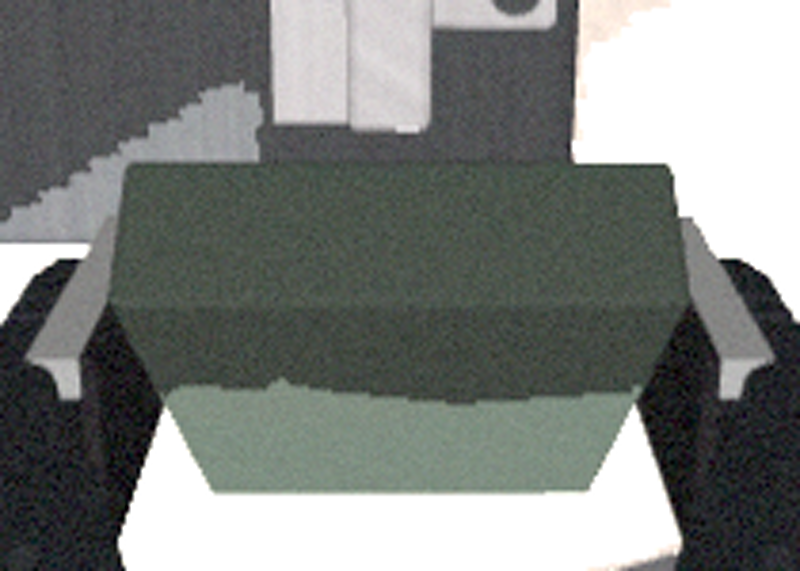

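It's free again with a 42° tilt. The arm's compliance is about 2 N/mm, so I need to over-command while pressing. Re-seating with 9 mm of overhang and pressing.

{"name": "move_arm", "arguments": {
  "steps": [
    {"fingers":50,"translation":[0.4,1.9,-4.5],"turn":0},
    {"fingers":50,"translation":[0.4,2,-4.5],"turn":0},
    {"fingers":50,"translation":[0.6,2.7,-3.4],"turn":0},
    {"fingers":50,"translation":[0.6,2.7,-3.4],"turn":0},
    {"fingers":50,"translation":[0.6,2.7,-3.4],"turn":0},
    {"fingers":50,"translation":[0.8,3.5,-0.5],"turn":0},
    {"fingers":50,"translation":[0.7,3.1,0.3],"turn":0}
  ]
}}

```text
t: 15.05
eef_pos: [0.5921, 0.0446, 0.0581]
tool_rot: [0.009, 0.994, -0.108, -0.003]
contact_force: [-22.5, -31.2, 46.0]
gripper_width: 0.644
```

```bash
python3 - <<'E'
from h import *
toc()
im=read_camera("wrist");cv2.imwrite("pics/w12.png",cv2.resize(np.clip(im[190:340,180:390].astype(float)*1.8,0,255).astype(np.uint8),(800,571),interpolation=cv2.INTER_CUBIC))
E
```

```text
t 15.05 clamp-frame TCP mm [ 13.2 -34.5  58.1] yaw_rel -0.004 w 55.0 F [-22.5 -31.2  46. ]
```

View pics/w12.png

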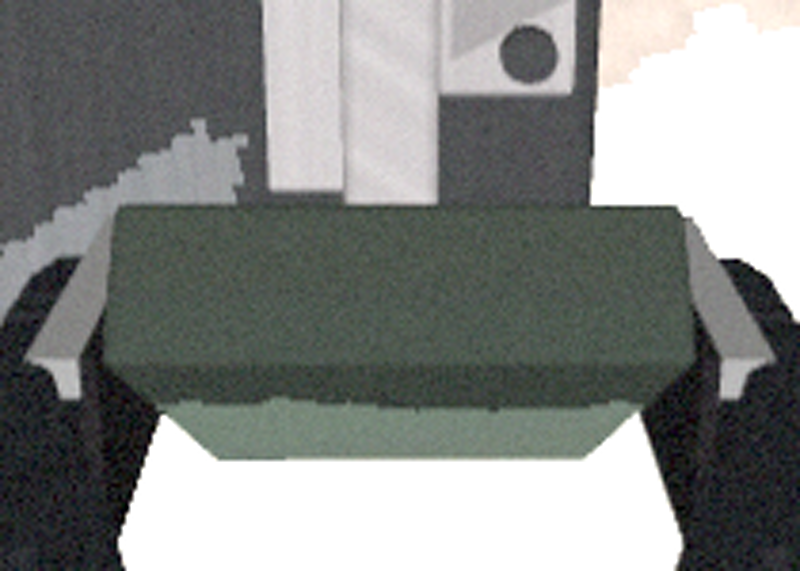

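```bash
python3 - <<'E'
from h import *
uv=np.array([(118,207),(680,207),(104,362),(694,362),(219,459),(584,459)])/3.81+[180,190]
fitslab(uv,(-34.5,58.1))
E
```

```text
[ 13.2 -13.6  83.6   0.9] deg 48.9 2.5370786822234748 [[0.6, -0.7], [-0.7, -1.0], [0.2, 1.0], [-0.2, 0.7], [-0.8, 0.1], [0.8, -0.1]]
far bottom corner -63.64846280588414 26.317237236418215
tip point in slab: along 32.88743455673352 normal -1.040958083784824
```

The slab is at 49°, but the force is climbing to ~55 N because the lever at this corner is too short. I'll do it the other way round: hook the lower, long end behind the jaw's +y side and pull back. That gives about three times the lever. First I'll lift over the jaw.

{"name": "move_arm", "arguments": {
  "steps": [
    {"fingers":50,"translation":[-1.5,-7,8],"turn":0},
    {"fingers":50,"translation":[-1.5,-7,10],"turn":0},
    {"fingers":50,"translation":[0,0,28],"turn":0},
    {"fingers":50,"translation":[0,0,25],"turn":0},
    {"fingers":50,"translation":[5.6,26,0],"turn":0},
    {"fingers":50,"translation":[5.6,26,0],"turn":0},
    {"fingers":50,"translation":[5.6,26,0],"turn":0},
    {"fingers":50,"translation":[5.6,26,0],"turn":0},
    {"fingers":50,"translation":[0,0,0],"turn":0}
  ]
}}

```text
t: 16.23
eef_pos: [0.614, 0.1501, 0.1268]
tool_rot: [-0.002, 0.995, -0.102, -0.0]
contact_force: [0.1, -0.5, -1.7]
gripper_width: 0.645
```

```bash
python3 - <<'E'
from h import *
toc()
im=read_camera("wrist");cv2.imwrite("pics/w13.png",im);cv2.imwrite("pics/s13.png",cv2.resize(read_camera("side")[100:250,180:380],(800,600)))
E
```

```text
t 16.23 clamp-frame TCP mm [ 12.4  73.3 126.8] yaw_rel 0.007 w 55.1 F [ 0.1 -0.5 -1.7]
```

View pics/w13.png

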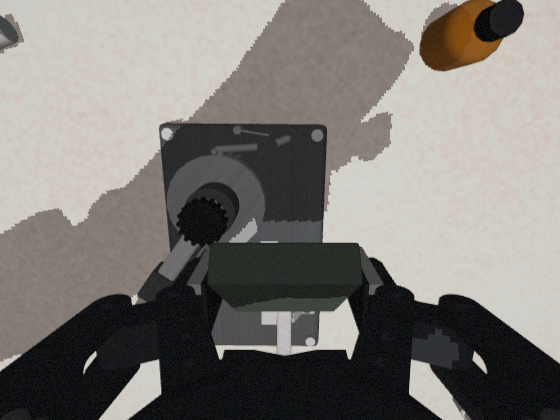

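View pics/s13.png

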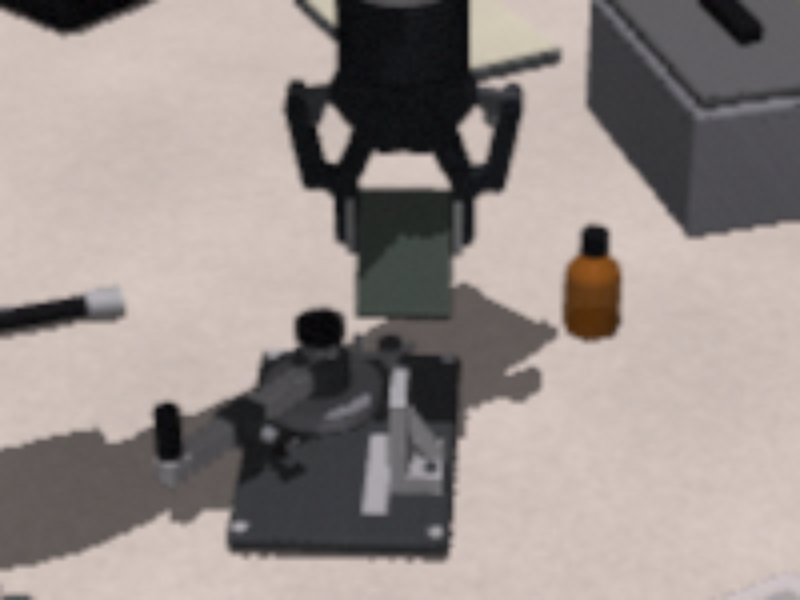

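The slab is clear of the clamp and still at about 49°. Now down behind the jaw's +y side, and pull back along the arc.

{"name": "move_arm", "arguments": {
  "steps": [
    {"fingers":50,"translation":[0,0,-18],"turn":-0.005},
    {"fingers":50,"translation":[-1.3,-5.9,-18],"turn":0},
    {"fingers":50,"translation":[-1.3,-5.9,0],"turn":0},
    {"fingers":50,"translation":[-1.4,-6.4,3],"turn":0},
    {"fingers":50,"translation":[-1.4,-6.4,4],"turn":0},
    {"fingers":50,"translation":[-1.2,-5.4,4],"turn":0}
  ]
}}

```text
t: 17.08
eef_pos: [0.6075, 0.119, 0.1015]
tool_rot: [-0.003, 0.994, -0.106, 0.0]
contact_force: [2.7, 7.6, -5.7]
gripper_width: 0.646
```

```bash
python3 - <<'E'
from h import *
toc()
im=read_camera("wrist");cv2.imwrite("pics/w14.png",im);cv2.imwrite("pics/s14.png",cv2.resize(read_camera("side")[100:250,180:380],(800,600)))
E
```

```text
t 17.07 clamp-frame TCP mm [ 12.6  41.5 101.5] yaw_rel -0.001 w 55.2 F [ 2.7  7.6 -5.7]
```

View pics/w14.png

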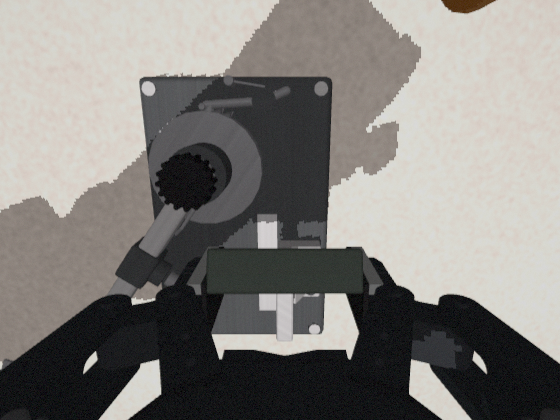

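View pics/s14.png

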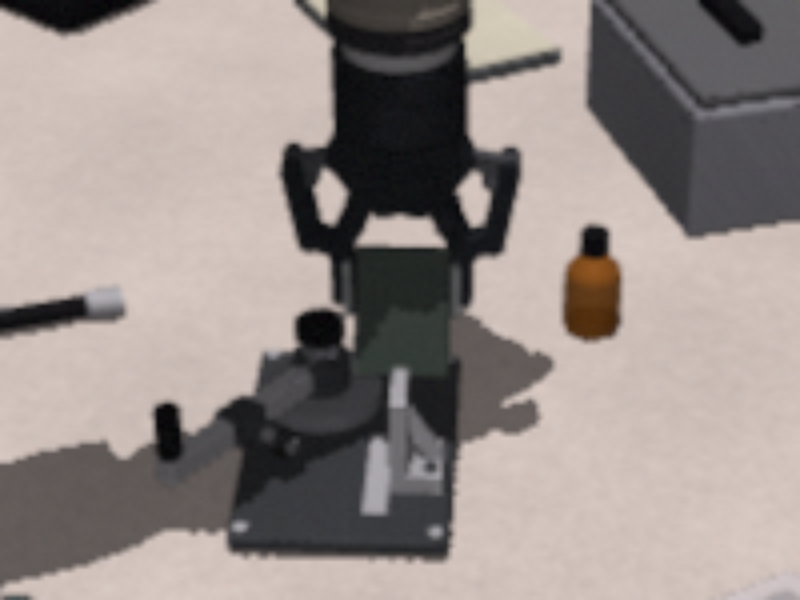

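It works well at only 8 N. Continuing to vertical.

{"name": "move_arm", "arguments": {
  "steps": [
    {"fingers":50,"translation":[-1.2,-5.4,3],"turn":0},
    {"fingers":50,"translation":[-1.2,-5.4,2],"turn":0},
    {"fingers":50,"translation":[-1,-4.9,1],"turn":0},
    {"fingers":50,"translation":[-0.8,-3.9,0],"turn":0},
    {"fingers":50,"translation":[0,0,0],"turn":0}
  ]
}}

```text
t: 17.8
eef_pos: [0.6037, 0.0997, 0.1081]
tool_rot: [-0.003, 0.994, -0.106, 0.0]
contact_force: [0.6, 9.0, -2.1]
gripper_width: 0.652
```

```bash
python3 - <<'E'
from h import *
toc()
im=read_camera("wrist");cv2.imwrite("pics/w15.png",cv2.resize(np.clip(im[190:340,180:390].astype(float)*1.8,0,255).astype(np.uint8),(800,571),interpolation=cv2.INTER_CUBIC))
E
```

```text
t 17.8 clamp-frame TCP mm [ 12.9  21.8 108.1] yaw_rel -0.001 w 55.6 F [ 0.6  9.  -2.1]
```

View pics/w15.png

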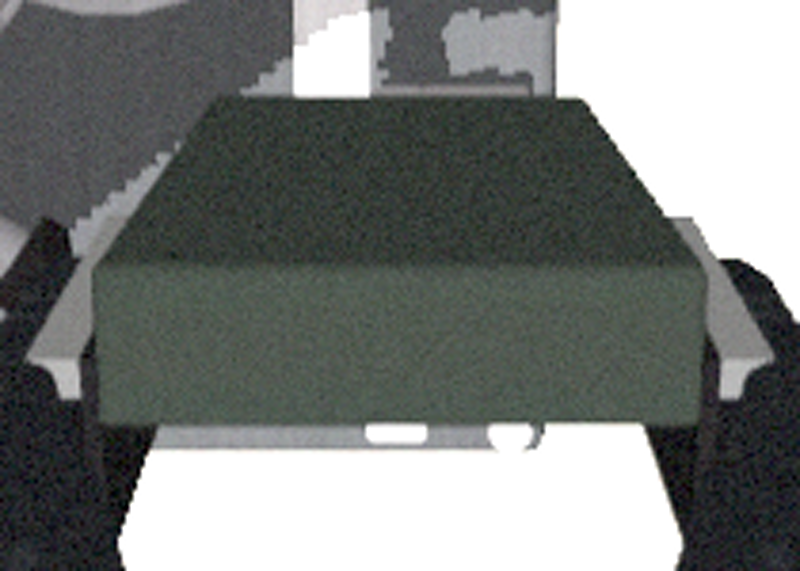

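```bash
cat >> h.py <<'E'
def fit2(uv,G):
    k=calibration("wrist")
    def cr(v):
        x0,y,z,th=v
        d=np.array([-np.cos(th),-np.sin(th)]);n=np.array([-np.sin(th),np.cos(th)]);b=np.array([y,z]);out=[]
        for q in [b,b+16*n,b+76*d]:
            for x in(-28,28): out.append([x0+x,*q])
        return W(out)
    r=least_squares(lambda v:(proj(k,cr(v))-uv).ravel(),[13,20,130,1.5])
    x0,y,z,th=r.x;print(r.x.round(1),"deg",np.degrees(th).round(1),r.cost.round(2),"far",y-76*np.cos(th),z-76*np.sin(th))
    d=np.array([-np.cos(th),-np.sin(th)]);n=np.array([-np.sin(th),np.cos(th)])
    g=np.array(G)-[y,z];print("TCP in slab: along",g@d,"normal",g@n)
E
python3 - <<'E'
from h import *
fit2(np.array([(95,264),(705,264),(103,421),(697,421),(219,97),(583,97)])/3.81+[180,190],(21.8,108.1))
E
```

```text
[ 12.8  40.8 144.9   1.5] deg 84.3 1.54 far 33.28448850283561 69.29094716486824
TCP in slab: along 38.51435043364586 normal 15.259820926875404
```

84° now, and the remaining 6° is inside the slab's self-righting range (12°). I'll lift, turn a quarter so the thickness lies along the clamp's x, and go above the seat.

{"name": "move_arm", "arguments": {
  "steps": [
    {"fingers":50,"translation":[0.4,2,20],"turn":0},
    {"fingers":50,"translation":[0.4,2,26],"turn":0},
    {"fingers":50,"translation":[-5,-3,0],"turn":-0.17},
    {"fingers":50,"translation":[-5,-3,0],"turn":-0.17},
    {"fingers":50,"translation":[-5,-3,0],"turn":-0.17},
    {"fingers":50,"translation":[-5,-3,0],"turn":-0.17},
    {"fingers":50,"translation":[-5,-3,0],"turn":-0.17},
    {"fingers":50,"translation":[-4,-1,0],"turn":-0.17},
    {"fingers":50,"translation":[0,0,0],"turn":-0.17},
    {"fingers":50,"translation":[0,0,0],"turn":-0.17}
  ],
  "newtons": 30
}}

```text
t: 19.1
eef_pos: [0.5753, 0.0833, 0.1541]
tool_rot: [-0.0, -0.704, 0.711, -0.0]
contact_force: [0.7, -0.1, -1.2]
gripper_width: 0.648
```

{"name": "move_arm", "arguments": {
  "steps": [
    {"fingers":50,"translation":[0,0,0],"turn":-0.17},
    {"fingers":50,"translation":[0,0,0],"turn":-0.04},
    {"fingers":50,"translation":[0,0,0],"turn":0}
  ]
}}

```text
t: 19.48
eef_pos: [0.5753, 0.084, 0.1539]
tool_rot: [-0.0, -0.629, 0.778, -0.0]
contact_force: [-0.4, 0.3, -1.0]
gripper_width: 0.647
```

```bash
python3 - <<'E'
from h import *
toc()
im=read_camera("wrist");cv2.imwrite("pics/w16.png",im);cv2.imwrite("pics/s16.png",cv2.resize(read_camera("side")[100:250,180:380],(800,600)))
E
```

```text
t 19.48 clamp-frame TCP mm [-11.5   0.5 153.9] yaw_rel 4.713 w 55.3 F [-0.4  0.3 -1. ]
```

View pics/w16.png

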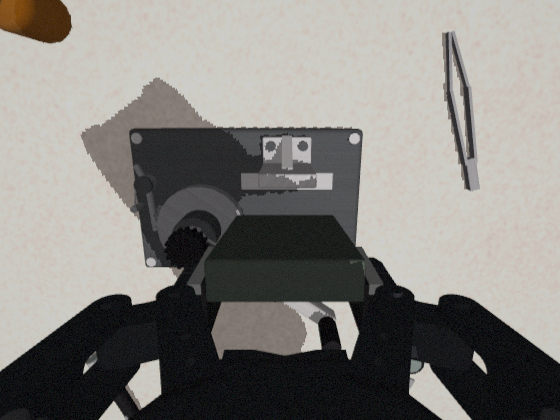

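View pics/s16.png

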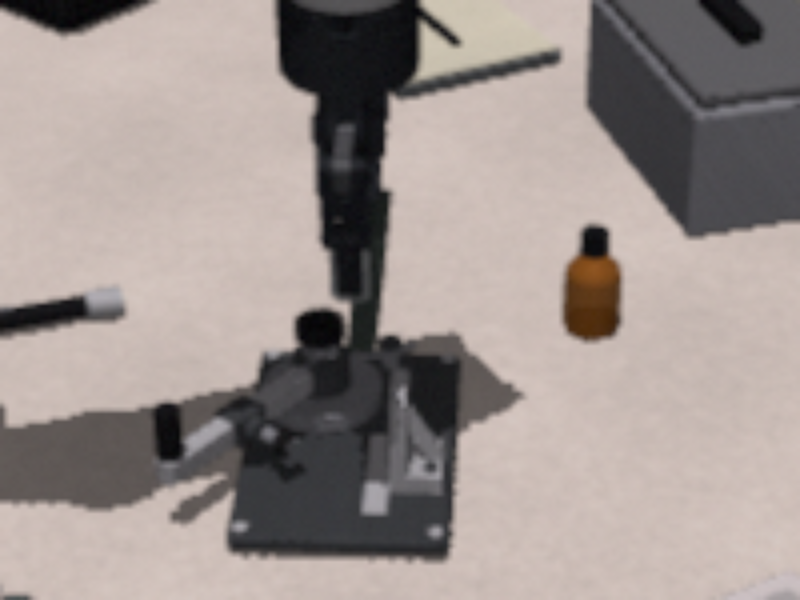

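Slab hangs over the seat, leaning slightly toward the jaw (side view columns 350–390). Lowering.

{"name": "move_arm", "arguments": {
  "steps": [
    {"fingers":50,"translation":[0,-0.5,-35],"turn":0},
    {"fingers":50,"translation":[0,0,-35],"turn":0},
    {"fingers":50,"translation":[0,0,-18],"turn":0},
    {"fingers":50,"translation":[0,0,-6],"turn":0},
    {"fingers":50,"translation":[0,0,-4],"turn":0},
    {"fingers":50,"translation":[0,0,0],"turn":0}
  ]
}}

```text
t: 20.32
eef_pos: [0.576, 0.0841, 0.0564]
tool_rot: [0.001, -0.628, 0.778, -0.0]
contact_force: [-0.3, 0.3, -0.5]
gripper_width: 0.646
```

```bash
python3 - <<'E'
from h import *
toc()
im=read_camera("wrist");cv2.imwrite("pics/w17.png",im);cv2.imwrite("pics/s17.png",cv2.resize(read_camera("side")[120:270,180:380],(800,600)))
E
```

```text
t 20.32 clamp-frame TCP mm [-10.9   0.7  56.4] yaw_rel 4.711 w 55.1 F [-0.3  0.3 -0.5]
```

View pics/w17.png

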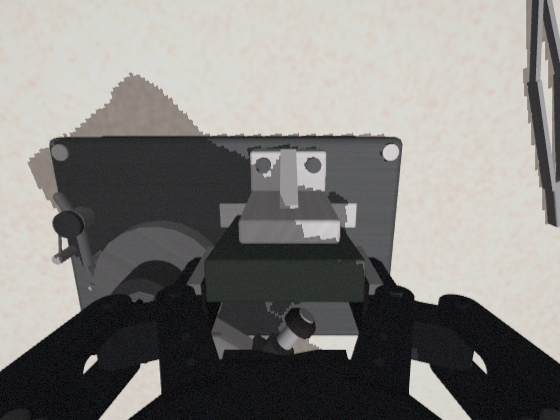

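View pics/s17.png

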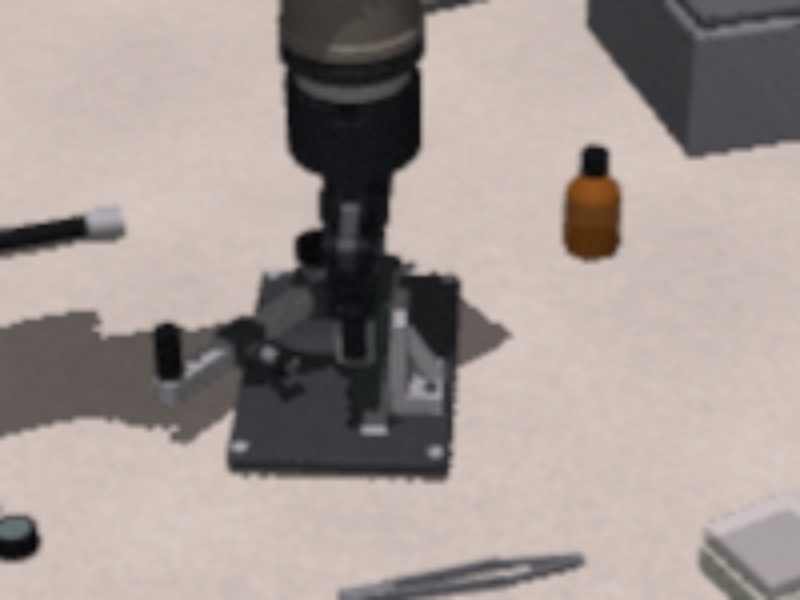

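Just above the seat, no contact yet. Lowering gently until there's contact and a light press.

{"name": "move_arm", "arguments": {
  "steps": [
    {"fingers":50,"translation":[0,0,-2],"turn":0},
    {"fingers":50,"translation":[0,0,-2],"turn":0},
    {"fingers":50,"translation":[0,0,-2],"turn":0},
    {"fingers":50,"translation":[0,0,0],"turn":0}
  ]
}}

```text
t: 20.92
eef_pos: [0.5756, 0.0839, 0.0508]
tool_rot: [0.0, -0.628, 0.778, -0.0]
contact_force: [-4.1, -0.9, 10.1]
gripper_width: 0.647
```

```bash
python3 - <<'E'
from h import *
toc()
E
```

```text
t 20.93 clamp-frame TCP mm [-11.3   0.5  50.8] yaw_rel 4.711 w 55.2 F [-4.1 -0.9 10.1]
```

{"name": "move_arm", "arguments": {
  "steps": [
    {"fingers":50,"translation":[0,0,-2],"turn":0},
    {"fingers":50,"translation":[0,0,-2],"turn":0},
    {"fingers":50,"translation":[0,0,0],"turn":0}
  ],
  "newtons": 20
}}

```text
t: 21.3
eef_pos: [0.5757, 0.0839, 0.0505]
tool_rot: [0.0, -0.628, 0.778, -0.001]
contact_force: [-16.8, -3.5, 45.6]
gripper_width: 0.65
```

```bash
python3 - <<'E'
from h import *
toc()
im=read_camera("wrist");cv2.imwrite("pics/w18.png",cv2.resize(np.clip(im[190:340,180:390].astype(float)*1.8,0,255).astype(np.uint8),(800,571),interpolation=cv2.INTER_CUBIC))
E
```

```text
t 21.3 clamp-frame TCP mm [-11.2   0.5  50.5] yaw_rel 4.71 w 55.5 F [-16.8  -3.5  45.6]
```

View pics/w18.png

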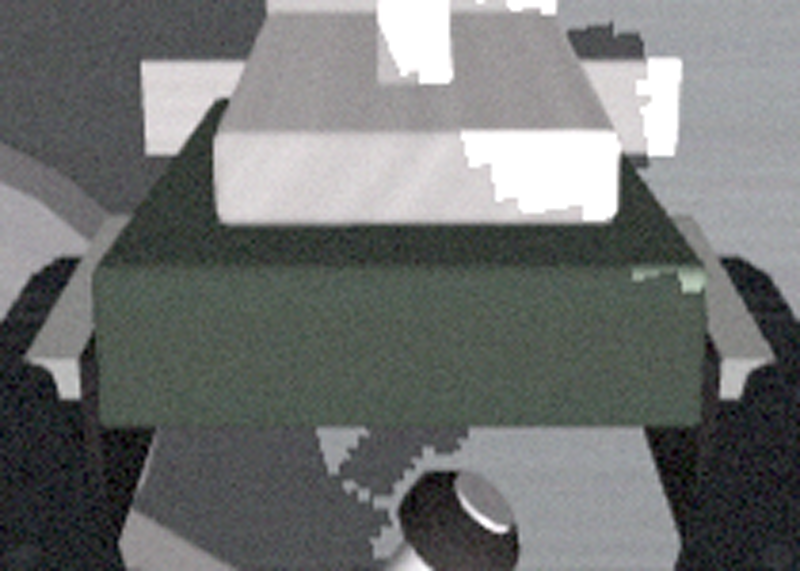

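The press is now 45 N, so I'll relieve it and release slowly.

{"name": "move_arm", "arguments": {
  "steps": [
    {"fingers":50,"translation":[0,0,2],"turn":0},
    {"fingers":50,"translation":[0,0,1.8],"turn":0},
    {"fingers":58,"translation":[0,0,0],"turn":0},
    {"fingers":58,"translation":[0,0,0],"turn":0},
    {"fingers":64,"translation":[0,0,0],"turn":0},
    {"fingers":64,"translation":[0,0,0],"turn":0}
  ]
}}

```text
t: 22.1
eef_pos: [0.5753, 0.0839, 0.0492]
tool_rot: [-0.0, -0.628, 0.778, 0.0]
contact_force: [0.3, -0.2, 0.4]
gripper_width: 0.752
```

```bash
python3 - <<'E'
from h import *
toc()
im=read_camera("wrist");cv2.imwrite("pics/w19.png",cv2.resize(np.clip(im[190:340,180:390].astype(float)*1.8,0,255).astype(np.uint8),(800,571),interpolation=cv2.INTER_CUBIC))
cv2.imwrite("pics/s19.png",cv2.resize(read_camera("side")[120:270,180:380],(800,600)))
E
```

```text
t 22.1 clamp-frame TCP mm [-11.5   0.4  49.2] yaw_rel 4.711 w 64.2 F [ 0.3 -0.2  0.4]
```

View pics/w19.png

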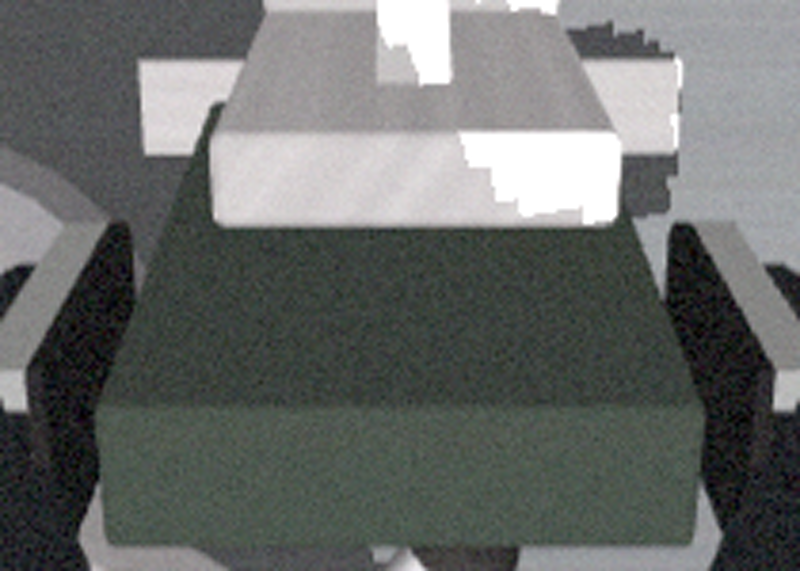

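View pics/s19.png

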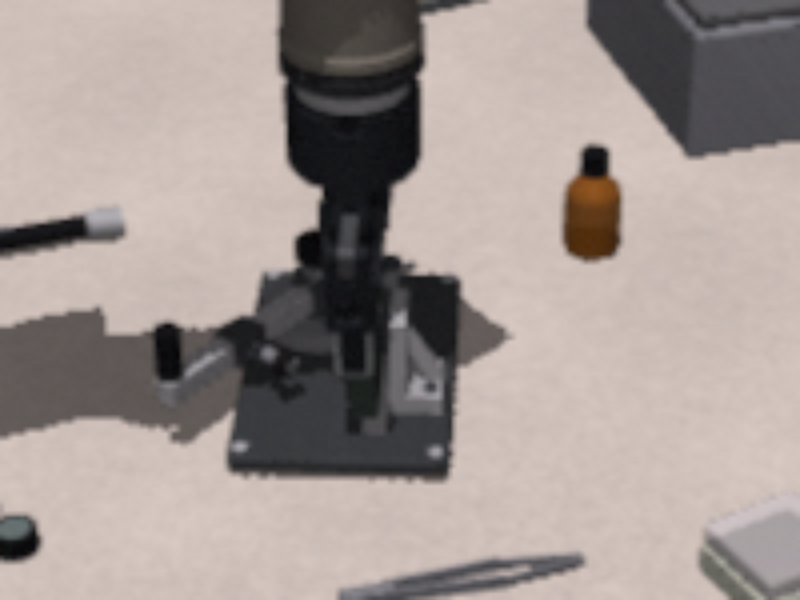

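```bash
cat >> h.py <<'E'
def fit3(uv,use=6):
    k=calibration("wrist")
    def cr(v):
        y0,x,z,th=v
        d=np.array([-np.cos(th),-np.sin(th)]);n=np.array([-np.sin(th),np.cos(th)]);b=np.array([x,z]);out=[]
        for q in [b,b+16*n,b+76*d]:
            for y in(28,-28): out.append([q[0],y0+y,q[1]])
        return W(out)
    r=least_squares(lambda v:(proj(k,cr(v))-uv).ravel()[:2*use],[0,0,92,1.5])
    y0,x,z,th=r.x;print("y0,x,z",r.x[:3].round(1),"deg",np.degrees(th).round(1),r.cost.round(2),r.fun.reshape(-1,2).round(1).tolist(),"far",x-76*np.cos(th),z-76*np.sin(th))
E
python3 - <<'E'
from h import *
uv=np.array([(97,406),(703,406),(105,546),(697,546),(216,103),(590,103)])/3.81+[180,190]
fit3(uv,5); fit3(uv,4)
E
```

```text
y0,x,z [ 0.5 -5.3 90.3] deg 93.5 2.01 [[-0.4, -0.3], [0.9, -0.4], [1.0, 0.3], [-1.0, 0.3], [-0.7, 0.0]] far -0.7320703938865991 14.440892052478006
y0,x,z [ 0.6 -5.3 90.4] deg 93.6 1.7 [[-0.6, -0.2], [0.9, -0.3], [0.8, 0.3], [-1.1, 0.3]] far -0.5336033799671602 14.5509695332007
```

It rocked flat and is standing (top at 90 mm, 93° ± 3). It's about 10–11 mm short of the jaw, a bit far. The pads are centred on it, so I'll regrip and shift it 6 mm closer.

{"name": "move_arm", "arguments": {
  "steps": [
    {"fingers":50,"translation":[0,0,0],"turn":0},
    {"fingers":50,"translation":[0,0,0],"turn":0},
    {"fingers":50,"translation":[0,0,0],"turn":0},
    {"fingers":50,"translation":[0,0,1],"turn":0},
    {"fingers":50,"translation":[2,-0.4,0.5],"turn":0},
    {"fingers":50,"translation":[2,-0.5,0],"turn":0},
    {"fingers":50,"translation":[2,-0.5,0],"turn":0},
    {"fingers":50,"translation":[0,0,0],"turn":0}
  ],
  "newtons": 25
}}

```text
t: 23.2
eef_pos: [0.5771, 0.0834, 0.0503]
tool_rot: [-0.003, -0.628, 0.778, 0.002]
contact_force: [-12.9, 2.3, 7.3]
gripper_width: 0.65
```

```bash
python3 - <<'E'
from h import *
toc()
im=read_camera("wrist");cv2.imwrite("pics/w20.png",cv2.resize(np.clip(im[190:340,180:390].astype(float)*1.8,0,255).astype(np.uint8),(800,571),interpolation=cv2.INTER_CUBIC))
E
```

```text
t 23.2 clamp-frame TCP mm [-9.7  0.3 50.3] yaw_rel 4.712 w 55.5 F [-12.9   2.3   7.3]
```

View pics/w20.png

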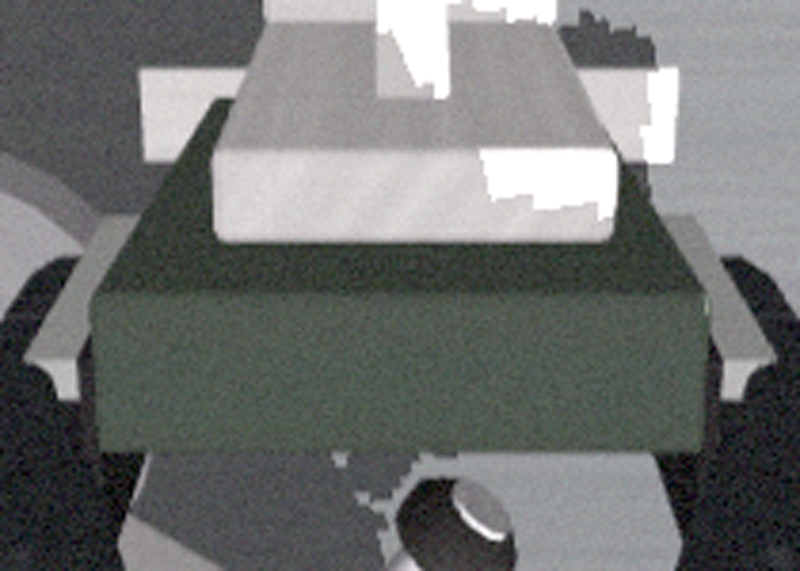

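```bash
python3 - <<'E'
from h import *
toc()
uv=np.array([(92,294),(708,294),(98,452),(702,452),(218,98),(590,103)])/3.81+[180,190]
fit3(uv,5); fit3(uv,4)
E
```

```text
t 23.25 clamp-frame TCP mm [-9.7  0.2 50.3] yaw_rel 4.712 w 55.7 F [-12.6   2.    7.1]
y0,x,z [ 0.5  7.2 89.4] deg 85.4 1.46 [[0.1, -0.4], [0.3, -0.5], [0.7, 0.5], [-0.4, 0.4], [-1.1, -0.0]] far 1.0859599853335435 13.612437261857721
y0,x,z [ 0.5  7.3 89.8] deg 86.8 0.55 [[-0.4, -0.2], [0.4, -0.3], [0.5, 0.3], [-0.5, 0.2]] far 3.1295174995320387 13.893684607166676
```

It is now at 86°, touching the jaw near the top. I'll back off slightly, release and let it settle before looking.

{"name": "move_arm", "arguments": {
  "steps": [
    {"fingers":50,"translation":[-2,0.5,0],"turn":0},
    {"fingers":50,"translation":[-2,0.5,0],"turn":0},
    {"fingers":50,"translation":[-1,0.2,0],"turn":0},
    {"fingers":57,"translation":[0,0,0],"turn":0},
    {"fingers":57,"translation":[0,0,0],"turn":0},
    {"fingers":60,"translation":[0,0,0],"turn":0},
    {"fingers":66,"translation":[0,0,0],"turn":0},
    {"fingers":66,"translation":[0,0,0],"turn":0},
    {"fingers":66,"translation":[0,0,0],"turn":0},
    {"fingers":66,"translation":[0,0,0],"turn":0}
  ]
}}

```text
t: 24.5
eef_pos: [0.5764, 0.0837, 0.051]
tool_rot: [0.0, -0.628, 0.778, -0.0]
contact_force: [-0.3, 0.9, -0.6]
gripper_width: 0.775
```

```bash
python3 - <<'E'
from h import *
toc()
im=read_camera("wrist");cv2.imwrite("pics/w21.png",cv2.resize(np.clip(im[190:340,180:390].astype(float)*1.8,0,255).astype(np.uint8),(800,571),interpolation=cv2.INTER_CUBIC))
E
```

```text
t 24.5 clamp-frame TCP mm [-10.4   0.4  51. ] yaw_rel 4.711 w 66.2 F [-0.3  0.9 -0.6]
```

View pics/w21.png

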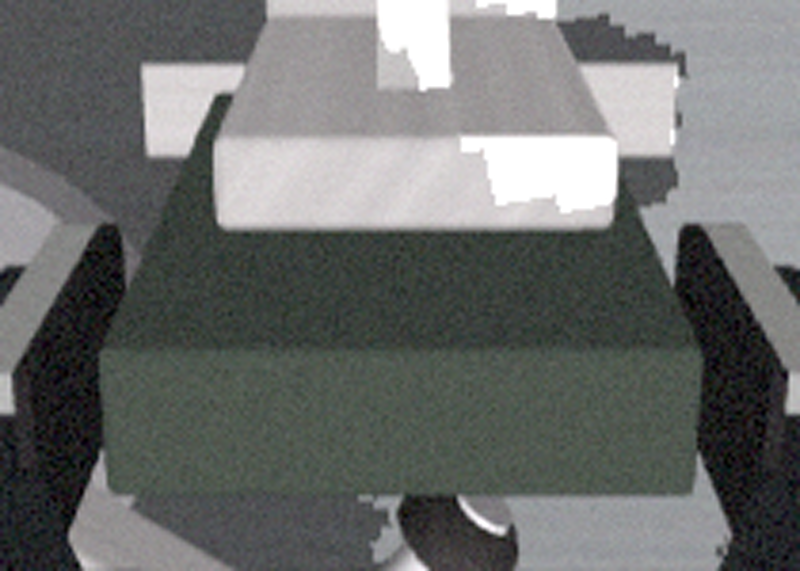

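```bash
python3 - <<'E'
from h import *
uv=np.array([(100,350),(700,350),(107,494),(694,494),(220,94),(590,103)])/3.81+[180,190]
fit3(uv,5); fit3(uv,4)
E
```

```text
y0,x,z [ 0.6 -0.1 89.1] deg 90.7 2.17 [[-0.1, -0.5], [0.6, -0.6], [1.0, 0.6], [-0.8, 0.5], [-1.1, -0.1]] far 0.8674195403798475 13.144668525205404
y0,x,z [ 0.6  0.1 89.5] deg 92.0 1.32 [[-0.6, -0.2], [0.7, -0.3], [0.8, 0.3], [-0.9, 0.3]] far 2.7242287230746474 13.590382232675879
```

The slab stands free at 91° (top at ~90 mm, about 7 mm short of the jaw, centred to 0.6 mm). I'm withdrawing straight up, then going over the post.

{"name": "move_arm", "arguments": {
  "steps": [
    {"fingers":66,"translation":[0,0,8],"turn":0},
    {"fingers":66,"translation":[0,0,20],"turn":0},
    {"fingers":66,"translation":[0,0,40],"turn":0},
    {"fingers":66,"translation":[0,0,45],"turn":0},
    {"fingers":60,"translation":[-18.8,-2,20],"turn":0.16},
    {"fingers":55,"translation":[-18.8,-2,0],"turn":0.16},
    {"fingers":50,"translation":[-18.8,-2,0],"turn":0.16},
    {"fingers":50,"translation":[-18.8,-2,0],"turn":0.16},
    {"fingers":50,"translation":[-18.8,-2,0],"turn":0.16},
    {"fingers":50,"translation":[-18.6,-2,0],"turn":0.155}
  ]
}}

```text
t: 25.8
eef_pos: [0.4632, 0.0716, 0.1845]
tool_rot: [-0.0, 0.916, -0.4, 0.0]
contact_force: [-0.0, 0.1, 0.2]
gripper_width: 0.589
```

{"name": "move_arm", "arguments": {
  "steps": [
    {"fingers":50,"translation":[0,0,0],"turn":0}
  ]
}}

```text
t: 25.92
eef_pos: [0.463, 0.0714, 0.1844]
tool_rot: [0.0, 0.915, -0.403, 0.0]
contact_force: [-0.2, -0.1, 1.1]
gripper_width: 0.587
```

```bash
python3 - <<'E'
from h import *
toc()
im=read_camera("wrist");cv2.imwrite("pics/w22.png",im);cv2.imwrite("pics/s22.png",cv2.resize(read_camera("side")[120:270,180:380],(800,600)))
k=calibration("wrist");r=place_of("wrist","clamp_post")
print([(d["conf"],d["xy"],onplane(k,d["xy"],.068)) for d in r]); print(proj(k,W([[-118,-35,85]])),proj(k,W([[-118,-35,68]])))
E
```

```text
t 25.93 clamp-frame TCP mm [-118.7  -35.4  184.4] yaw_rel -0.619 w 50.1 F [-0.2 -0.1  1.1]
[(0.74, [287.0, 198.8], array([[0.46636994, 0.07108317, 0.068     ]]))]
[[284.36720032 206.24794304]] [[284.36492108 200.60289525]]
```

View pics/w22.png

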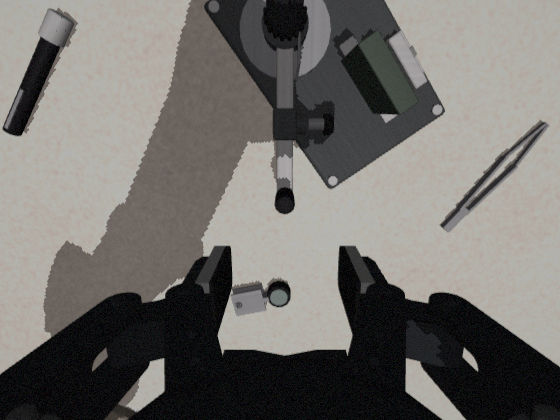

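View pics/s22.png

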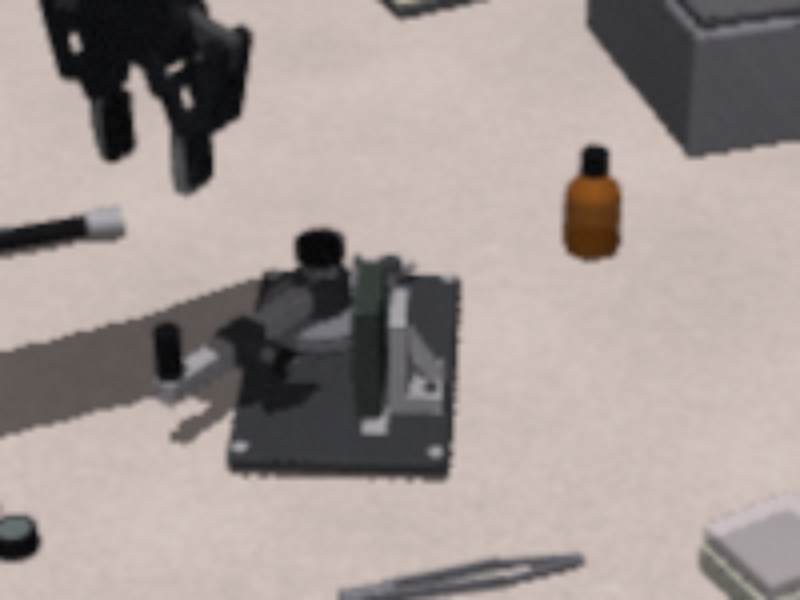

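Both pictures show the slab standing upright, parallel to the jaw with a small gap; the post is at (285,200), under the gripper. I'll go down over the post and close.

{"name": "move_arm", "arguments": {
  "steps": [
    {"fingers":50,"translation":[1,0.5,-40],"turn":0},
    {"fingers":50,"translation":[0,0,-45],"turn":0},
    {"fingers":45,"translation":[0,0,-28],"turn":0},
    {"fingers":45,"translation":[0,0,-13],"turn":0},
    {"fingers":10,"translation":[0,0,0],"turn":0},
    {"fingers":10,"translation":[0,0,0],"turn":0},
    {"fingers":10,"translation":[0,0,0],"turn":0},
    {"fingers":10,"translation":[0,0,0],"turn":0},
    {"fingers":10,"translation":[0,0,0],"turn":0}
  ],
  "newtons": 30
}}

```text
t: 27.2
eef_pos: [0.4654, 0.0727, 0.0586]
tool_rot: [-0.001, 0.915, -0.403, 0.001]
contact_force: [-0.5, 2.4, 3.2]
gripper_width: 0.171
```

```bash
python3 - <<'E'
from h import *
toc()
im=read_camera("wrist");cv2.imwrite("pics/w23.png",im);cv2.imwrite("pics/s23.png",cv2.resize(read_camera("side")[120:270,180:380],(800,600)))
E
```

```text
t 27.2 clamp-frame TCP mm [-116.7  -33.7   58.6] yaw_rel -0.617 w 14.6 F [-0.5  2.4  3.2]
```

View pics/w23.png

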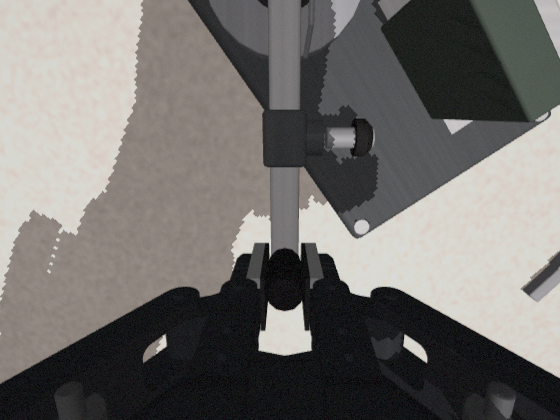

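View pics/s23.png

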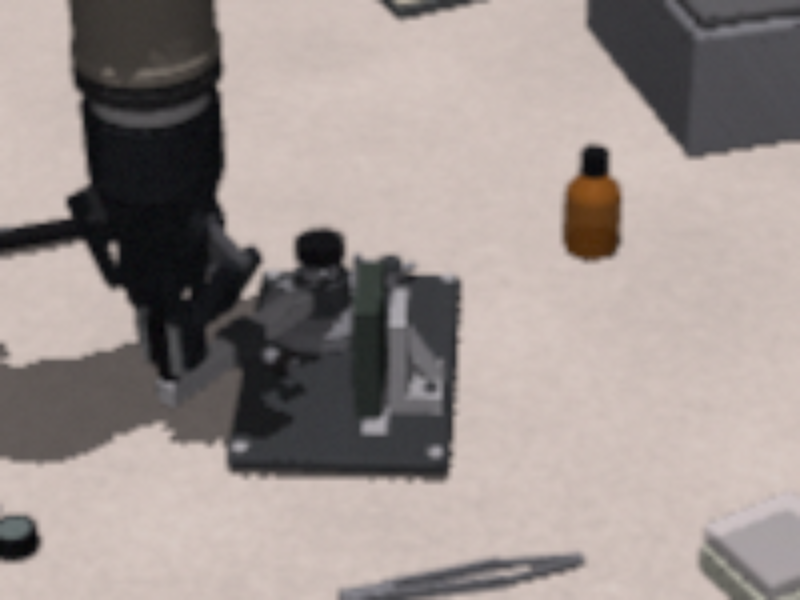

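The post is held between the pads. I'll close along the pivot's arc, first half.

{"name": "move_arm", "arguments": {
  "steps": [
    {"fingers":10,"translation":[3.6,-3.7,0],"turn":0.0388},
    {"fingers":10,"translation":[3.7,-3.6,0],"turn":0.0387},
    {"fingers":10,"translation":[3.9,-3.4,0],"turn":0.0388},
    {"fingers":10,"translation":[4,-3.3,0],"turn":0.0387},
    {"fingers":10,"translation":[4.1,-3.1,0],"turn":0.0388},
    {"fingers":10,"translation":[4.2,-3,0],"turn":0.0387},
    {"fingers":10,"translation":[4.3,-2.8,0],"turn":0.0388},
    {"fingers":10,"translation":[4.4,-2.7,0],"turn":0.0387},
    {"fingers":10,"translation":[0,0,0],"turn":0}
  ]
}}

```text
t: 28.42
eef_pos: [0.4977, 0.047, 0.0585]
tool_rot: [-0.0, 0.967, -0.256, 0.0]
contact_force: [-1.8, 3.2, 7.4]
gripper_width: 0.175
```

```bash
python3 - <<'E'
from h import *
toc()
im=read_camera("wrist");cv2.imwrite("pics/w24.png",im)
E
```

```text
t 28.43 clamp-frame TCP mm [-79.7 -52.   58.5] yaw_rel -0.307 w 14.9 F [-1.8  3.2  7.4]
```

View pics/w24.png

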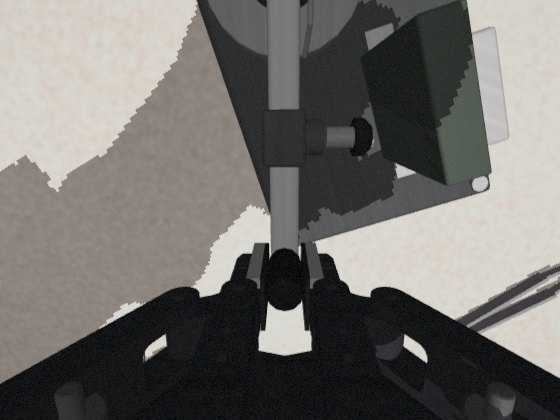

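Tracking is exact (arm ~0.31 rad). The foot is near the slab, so I'm continuing slowly.

{"name": "move_arm", "arguments": {
  "steps": [
    {"fingers":10,"translation":[3,-1.6,0.3],"turn":0.0258},
    {"fingers":10,"translation":[3,-1.6,0.3],"turn":0.0258},
    {"fingers":10,"translation":[3.1,-1.5,0.3],"turn":0.0259},
    {"fingers":10,"translation":[3.2,-1.4,0.3],"turn":0.0258},
    {"fingers":10,"translation":[3.2,-1.3,0],"turn":0.0258},
    {"fingers":10,"translation":[3.2,-1.3,0],"turn":0.0259},
    {"fingers":10,"translation":[3.2,-1.1,0],"turn":0.0258},
    {"fingers":10,"translation":[3.2,-1.1,0],"turn":0.0258},
    {"fingers":10,"translation":[3.3,-1.1,0],"turn":0.0259}
  ]
}}

```text
t: 29.6
eef_pos: [0.5238, 0.0357, 0.0586]
tool_rot: [-0.0, 0.99, -0.142, -0.002]
contact_force: [-5.6, 7.4, 3.0]
gripper_width: 0.174
```

```bash
python3 - <<'E'
from h import *
toc()
im=read_camera("wrist");cv2.imwrite("pics/w25.png",im);cv2.imwrite("pics/s25.png",cv2.resize(read_camera("side")[120:270,180:380],(800,600)))
E
```

```text
t 29.6 clamp-frame TCP mm [-51.8 -57.6  58.6] yaw_rel -0.073 w 14.9 F [-5.6  7.4  3. ]
```

View pics/w25.png

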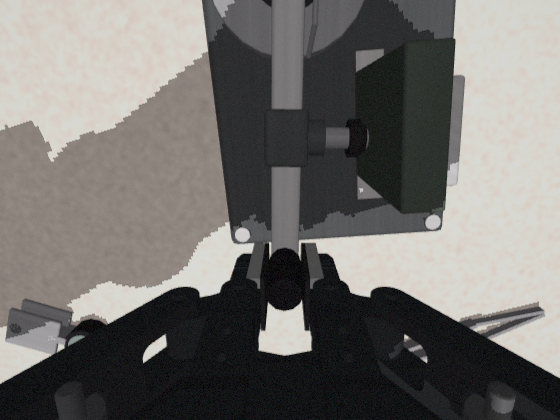

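View pics/s25.png

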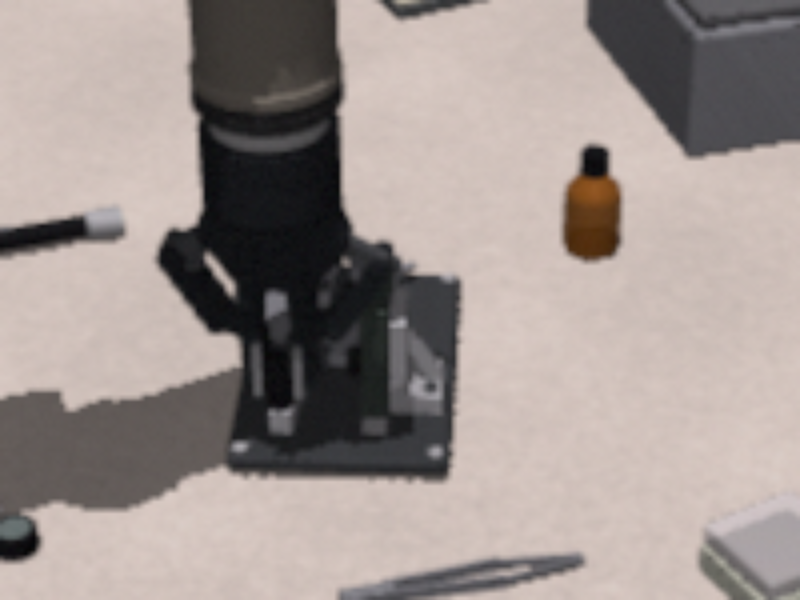

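The slab is against the jaw, still upright, and the foot is in contact. Pushing on to the stop.

{"name": "move_arm", "arguments": {
  "steps": [
    {"fingers":10,"translation":[2.5,-0.1,0],"turn":0.017},
    {"fingers":10,"translation":[2.5,-0.1,0],"turn":0.017},
    {"fingers":10,"translation":[2.5,-0.1,0],"turn":0.017},
    {"fingers":10,"translation":[2.5,-0.5,0],"turn":0.015},
    {"fingers":10,"translation":[2.5,-0.5,0],"turn":0.01},
    {"fingers":10,"translation":[2,-0.4,0],"turn":0},
    {"fingers":10,"translation":[2,-0.4,0],"turn":0},
    {"fingers":10,"translation":[0,0,0],"turn":0}
  ]
}}

```text
t: 30.7
eef_pos: [0.5353, 0.0326, 0.0582]
tool_rot: [0.002, 0.995, -0.104, -0.006]
contact_force: [-20.0, 4.1, 18.7]
gripper_width: 0.174
```

```bash
python3 - <<'E'
from h import *
toc()
E
```

```text
t 30.7 clamp-frame TCP mm [-39.8 -58.2  58.2] yaw_rel 0.002 w 14.8 F [-20.    4.1  18.7]
```

{"name": "move_arm", "arguments": {
  "steps": [
    {"fingers":10,"translation":[1,-0.2,0.7],"turn":0},
    {"fingers":10,"translation":[1,-0.2,0],"turn":0},
    {"fingers":10,"translation":[0,0,0],"turn":0},
    {"fingers":10,"translation":[0,0,0],"turn":0}
  ]
}}

```text
t: 31.2
eef_pos: [0.5356, 0.0325, 0.0582]
tool_rot: [0.002, 0.995, -0.104, -0.008]
contact_force: [-22.9, 4.5, 15.7]
gripper_width: 0.169
```

```bash
python3 - <<'E'
from h import *
toc()
for c in("wrist","side","scene"):
    im=read_camera(c)
    if c=="side": im=cv2.resize(im[120:270,180:380],(800,600))
    if c=="scene": im=cv2.resize(im[120:345,130:430],(800,600))
    cv2.imwrite(f"pics/f_{c}.png",im)
toc()
E
```

```text
t 31.2 clamp-frame TCP mm [-39.6 -58.2  58.2] yaw_rel 0.003 w 14.4 F [-22.9   4.5  15.7]
t 31.35 clamp-frame TCP mm [-39.6 -58.2  58.2] yaw_rel 0.003 w 14.7 F [-23.4   5.8  16.2]
```

View pics/f_wrist.png

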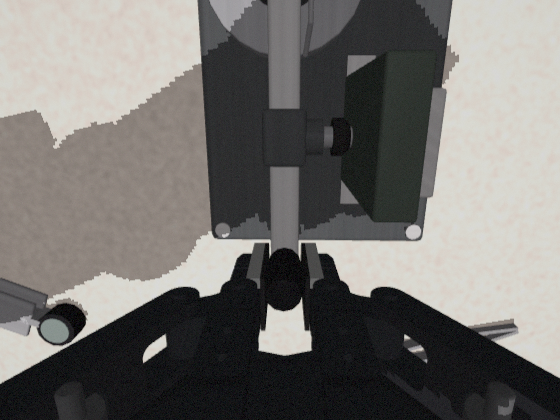

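View pics/f_side.png

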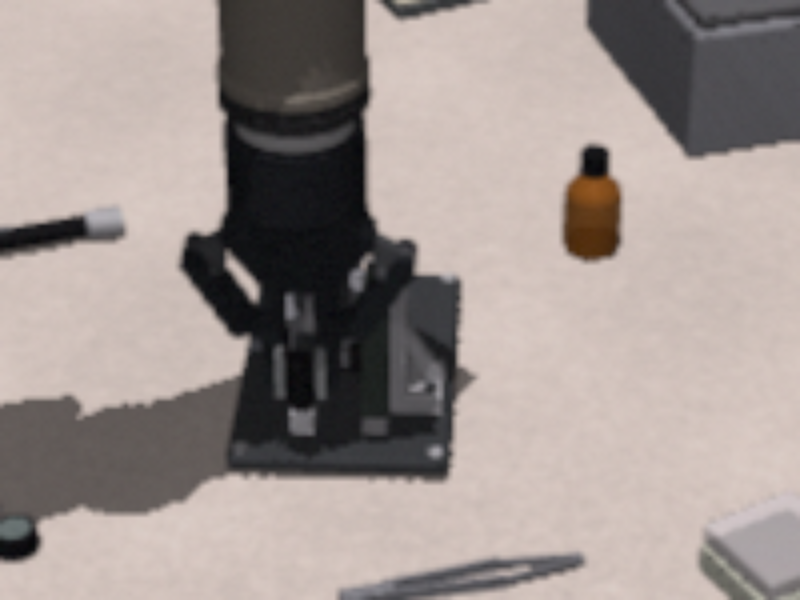

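View pics/f_scene.png

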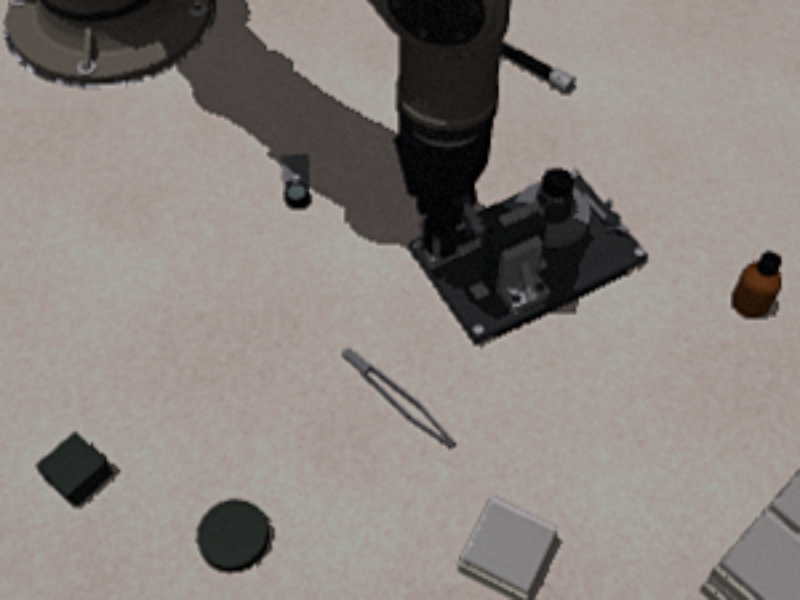

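Wrist view: the slab is flat on the jaw, the foot is compressed (columns 322–352), and the arm is parallel to the jaw. A further 2 mm of command moved the post only 0.2 mm, so it's on the stop. Handing in while still pushing.

```bash
python3 - <<'E'
from h import *
toc(); hand_in()
E
```

```text
t 31.35 clamp-frame TCP mm [-39.6 -58.2  58.2] yaw_rel 0.003 w 14.7 F [-23.4   5.8  16.2]
the job is handed in; nothing more can be done
```

The slab is standing upright on a short edge, squeezed flat against the jaw. The robot is still holding the swing arm on its stop, and I handed the job in at 31.4 s.

**How it went:**
- **Turning it upright:** the tool can't tilt, so I gripped the slab across its width and turned it in the pads by levering it against the fixed jaw.
- **Standing it:** I let go of it on the seat, regripped once to move it closer to the jaw, and released it again. It then stood by itself at about 91°, roughly 7 mm short of the jaw and centred to within 1 mm.
- **Closing the arm:** I held the post between the fingers and swung it round the pivot, past the last click, up to the stop.

**Last checks:**
- **On the stop:** the gripper is at x = -39.6 mm in the clamp's frame (the stop is at -40). Commanding 2 mm more moved it only 0.2 mm.
- **Push:** about 24 N horizontally on the post.
- **Slab:** in the wrist picture it is flush with the jaw and the foot is compressed.
- **Bystanders:** everything else appears to be where it was, judging by eye.

**Less clean:**
- The tipping took three tries. The slab slipped off the jaw corner once, and forces briefly reached about 60 N while levering and 49 N while pressing it onto the seat, within the 120 N wrist limit.
- A vertical force of about 16 N on the gripper remains at the post.
- The camera fits put the slab's bottom edge 2–3 mm too low, so the slab positions above are good to about 3 mm.

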